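Clear the jammed vial feeder

TASK

Clear the jam in the locked vial feeder. Take the T-key from its stand and put it in the cover lock; the spindle inside was left at an unknown angle, so press lightly and turn the key gently back and forth until it drops fully home, then turn it clockwise to the stop and leave it there, swing the cover right open, and lift out every wide orange-capped jar as it comes down to the gauge and lay it in the yellow tray (set down, not dropped), so that all the slim blue-capped vials run through to the foot of the chute by themselves. Finally shut the cover, turn the key back to the shut line so that the bolt holds the cover, and return the key to its stand; never force the key, do not lift the slim vials out, and leave everything else on the bench where it is.

Things in the scene. Friction and masses are not known exactly. Their poses are not given: they have to be found in the camera images.
- feeder: Vial feeder, fixed: a sloping chute on a white base plate 190 x 345 mm, open at its lower part, under a clear cover above. Origin on the bench below the chute; x across the chute away from the robot, y up the chute (horizontal), z up. The lock, cover hinge and gauge points have these axes too.
- lock_mouth (a point): Centre of the lock's mouth, level with the top of its grey housing (58 x 58 mm). Upright round well, 33 mm in diameter, 30 mm deep, behind a soft black dust seal that does not hinder the key. The red 'shut' line beside it runs along y, the green 'open' line along x.
- spindle_top (a point): On the lock's axis, 18 mm below its mouth: top of the spindle, a flat bar 5 mm thick, 25 mm long, 12 mm high on the well's floor. Locked, it may lie at any hidden angle up to 0.5 rad either side of the shut line. Stiff (0.12 N m), it stays where left. Clockwise from above, to a stop 1.25 rad past the shut line, it draws the bolt. The point does not turn.
- bolt (a joint): Brass bolt, m: 0 shot (reaches 8 mm over the shut cover's front edge and holds it down), 0.011 drawn. A crank with some lost motion on the spindle works it: drawing starts about 0.5 rad past the shut line; over 0.0085 (within 0.13 rad of the stop) it clears the cover. Turning back to the shut line shoots it to under 0.001.
- key: Steel T-key, 82 mm tall, 0.16 kg, upright in its stand at the start. Origin at its lower tip, z up the shank, x along the bow. The tip is a fork: two prongs 20 mm long (along x), 14 mm high, with an 8.6 mm gap along x that drops over the spindle when the bow lies along it within about 0.15 rad: tip 18 mm below the mouth on the spindle's top, 30 mm when home.
- key_bow (a point): Centre of the key's red bow (grip), 67 mm above the tip: upright plate 66 mm long (key x), 12 mm thick (key y), 30 mm high. Below it a shank 22 mm in diameter with a 44 mm collar from 42 to 48 mm above the tip; the prongs turn in a 27 mm circle.
- stand: The key's stand: grey block 70 x 70 x 48 mm, fixed; origin at the centre of its underside, z up. The key hangs upright in a 36 mm round hole through its middle, collar on the block's top, tip 6 mm above the bench.
- cover (a joint): Clear, blue-edged cover over the upper chute, rad: 0 shut, 2.0 open against its stop, where it leans back and stays; let go before about 1.6 it falls shut. Hinged along its far side; 0.18 kg.
- cover_bar (a point): Middle of the cover's black pull bar: 11 mm in diameter, 96 mm long, parallel to the hinge, in the cover's plane, 36 mm in front of its front edge on two arms near its ends; the gap between bar and cover is 30 mm.
- cover_hinge (a point): Point on the cover's hinge line opposite the middle of the bar, 156 mm from it. The hinge line runs along y but rises with the chute at 0.21 rad.
- gauge (a point): On the chute floor's middle, under the yellow height gauge. The floor is 66 mm wide, rises 0.21 rad towards y, and ends at stops 112 mm below and 214 mm above; walls 12 mm high, 4 mm thick. The gauge plate's lower edge is 35 mm above the floor: vials roll under, jars stop, overhung some 3 mm by it. Its uprights stand 40 to 46 mm either side, below the plate's line.
- tray: Yellow open tray 160 x 196 x 36 mm (x, y, z), walls 4 mm, floor 4 mm, loose, 0.4 kg; may get knocked aside. Origin at the centre of its underside.
- jar1: Wide jar with orange cap: a closed cylinder 48 mm in diameter and 62 mm long, 0.09 kg, lying across the chute; origin at its centre, x along its axis (it rolls, so its y and z axes turn). It does not belong in this feeder.
- jar2: Wide jar with orange cap: a closed cylinder 48 mm in diameter and 62 mm long, 0.09 kg, lying across the chute; origin at its centre, x along its axis (it rolls, so its y and z axes turn). It does not belong in this feeder.
- jar3: Wide jar with orange cap: a closed cylinder 48 mm in diameter and 62 mm long, 0.09 kg, lying across the chute; origin at its centre, x along its axis (it rolls, so its y and z axes turn). It does not belong in this feeder. May be absent.
- vial1: Slim sample vial with blue cap: a closed cylinder 32 mm in diameter and 62 mm long, 0.045 kg, lying across the chute; origin at its centre, x along its axis (it rolls).
- vial2: Slim sample vial with blue cap: a closed cylinder 32 mm in diameter and 62 mm long, 0.045 kg, lying across the chute; origin at its centre, x along its axis (it rolls).
- vial3: Slim sample vial with blue cap: a closed cylinder 32 mm in diameter and 62 mm long, 0.045 kg, lying across the chute; origin at its centre, x along its axis (it rolls). At the start it already lies at the foot; may be absent.
- slidebox: Blue slide box 85 x 100 x 34 mm, a bystander on the bench; origin at the centre of its underside.
- dropper: Amber dropper bottle, 38 mm in diameter, 78 mm tall, a bystander on the bench; origin at the centre of its underside.
- beaker: Small glass beaker, 68 mm in diameter, 85 mm tall, a bystander on the bench; origin at the centre of its underside.
- petri: Petri dish, 90 mm in diameter, 14 mm high, a bystander on the bench; origin at the centre of its underside.
- tally: Black cell counter with white keys, 70 x 85 x 30 mm, a bystander on the bench; origin at the centre of its underside.
- slidetray: Flat aluminium tray of slides, 100 x 190 x 10 mm, a bystander on the bench; origin at the centre of its underside.

How it is judged:
On the way, in this order (a step that is already met when the one before it is completed fails the run):
1. the key has dropped over the spindle of the cover lock (z of key in the frame of lock_mouth below -0.0215 m and horizontal distance between key and lock_mouth below 0.006 m), for 0.2 s.
2. the key has drawn the bolt (z of key in the frame of lock_mouth below -0.024 m and horizontal distance between key and lock_mouth below 0.006 m and value of joint bolt above 0.0085 m), for 0.2 s.
3. the cover is swung right open (value of joint cover above 1.8 rad), for 0.2 s.
4. every wide jar lies in the tray and every slim vial has run past the gauge, with the cover still open (x of jar1 in the frame of tray between -0.078 and 0.078 m and y of jar1 in the frame of tray between -0.096 and 0.096 m and z of jar1 in the frame of tray between 0 and 0.045 m and x of jar2 in the frame of tray between -0.078 and 0.078 m and y of jar2 in the frame of tray between -0.096 and 0.096 m and z of jar2 in the frame of tray between 0 and 0.045 m and x of jar3 in the frame of tray between -0.078 and 0.078 m and y of jar3 in the frame of tray between -0.096 and 0.096 m and z of jar3 in the frame of tray between 0 and 0.045 m and y of vial1 in the frame of gauge between -0.125 and -0.005 m and z of vial1 in the frame of gauge between -0.03 and 0.03 m and x of vial1 in the frame of gauge between -0.02 and 0.02 m and y of vial2 in the frame of gauge between -0.125 and -0.005 m and z of vial2 in the frame of gauge between -0.03 and 0.03 m and x of vial2 in the frame of gauge between -0.02 and 0.02 m and y of vial3 in the frame of gauge between -0.125 and -0.005 m and z of vial3 in the frame of gauge between -0.03 and 0.03 m and x of vial3 in the frame of gauge between -0.02 and 0.02 m and value of joint cover above 1.6 rad), for 0.2 s.
5. the cover is shut (value of joint cover below 0.04 rad), for 0.2 s.
6. the key has shot the bolt over the shut cover (value of joint bolt below 0.003 m and value of joint cover below 0.04 rad), for 0.2 s.
At the end, for the whole second after the job is handed in: Jars lie in the tray (centre within its walls); slim vials lie in the chute below the gauge; cover shut (under 0.04 rad), bolt shot (within 3 mm); key hangs upright in its stand (within 12 mm of its centre, seated within 6 mm, tilt under 0.15 rad); all at rest (all of step 6 and x of jar1 in the frame of tray between -0.078 and 0.078 m and y of jar1 in the frame of tray between -0.096 and 0.096 m and z of jar1 in the frame of tray between 0 and 0.045 m and x of jar2 in the frame of tray between -0.078 and 0.078 m and y of jar2 in the frame of tray between -0.096 and 0.096 m and z of jar2 in the frame of tray between 0 and 0.045 m and x of jar3 in the frame of tray between -0.078 and 0.078 m and y of jar3 in the frame of tray between -0.096 and 0.096 m and z of jar3 in the frame of tray between 0 and 0.045 m and y of vial1 in the frame of gauge between -0.125 and -0.005 m and z of vial1 in the frame of gauge between -0.03 and 0.03 m and x of vial1 in the frame of gauge between -0.02 and 0.02 m and y of vial2 in the frame of gauge between -0.125 and -0.005 m and z of vial2 in the frame of gauge between -0.03 and 0.03 m and x of vial2 in the frame of gauge between -0.02 and 0.02 m and y of vial3 in the frame of gauge between -0.125 and -0.005 m and z of vial3 in the frame of gauge between -0.03 and 0.03 m and x of vial3 in the frame of gauge between -0.02 and 0.02 m and horizontal distance between key and stand below 0.012 m and z of key in the frame of stand below 0.012 m and angle between key's own z axis and vertical below 0.15 rad and linear speed of each of jar1, jar2, jar3, vial1, vial2, vial3, key below 0.03 m/s); the robot touches nothing.
It fails at once if the key is forced: more than 80 N between key and feeder (contact force between key and feeder above 80 N).
It fails at once if a slim vial is lifted out of the chute (height (world z) of any of vial1, vial2, vial3 above 0.165 m).
It fails at once if a jar is thrown or dropped (faster than 1.4 m/s) (linear speed of any of jar1, jar2, jar3 above 1.4 m/s).
It fails at once if a bystander is moved more than 3 cm (distance of any of slidebox, dropper, beaker, petri, tally, slidetray from where it was at the start of the episode above 0.03 m).
It fails at once if a bystander is tipped over (angle between any of slidebox, dropper, beaker, petri, tally, slidetray's own z axis and vertical above 0.6 rad).
Of jar3, vial3 only 1 to 2 are there at a start; the rules pass over those that are not, and their reading is None.
At some moment in a run one of tray may be knocked a few centimetres aside while the robot is not near it.
It also fails if it takes over 210 s, if anything falls off the work surface, if the arm or the gripper's body presses on something with over 40 N, if the wrist force passes 120 N, or if a joint passes its speed limit or range.

ROBOT

A 6-joint arm with a two-finger parallel gripper is mounted at the origin on the work surface. World frame = base frame: x ahead of the robot, y to its left, z up, the work surface at z = 0. Lengths are in m, angles in rad, forces in N, time in s.
With the tool pointing down it reaches from about 0.325 to 0.775 m from the base axis. Payload 5.5 kg.
Tool frame: the origin (TCP) lies between the finger pads; the fingertips stand 8 mm ahead of it and the grasp point (between the pads) lies 11 mm behind it (tcp_to_tips is the distance from the TCP to the fingertips, in m); z points along the fingers, y is the direction in which the jaws open and shut (so a half turn about z gives the same grasp; the last joint's range is limited). The gripper opens to 88 mm and grips with 3 to 60 N. Pads are 20 mm wide; open, the fingers measure 115 mm over their backs; the gripper's body (75 mm by 178 mm) begins 61 mm behind the grasp point.
Start: joints at [1.156, 0.091, 1.231, -0, 1.82, -0.057], TCP at [0.21, 0.562, 0.231] pointing down, gripper open.
Joint ranges: [-2.87, 2.87], [-0.86, 2.18], [0.17, 2.46], [-1.51, 4.65], [0.06, 2.69], [-2.65, 2.65]. Speed limits (rad/s): [2.57, 2.57, 3.01, 3.14, 3.14, 3.14].

INTERFACE

Orientations are given as a unit quaternion [w, x, y, z].
In Python, from bench import * gives the robot as it stands. Calls block until the motion is done:
- move_to(position, orientation): joint-space move of the TCP to a pose.
- move_l(position, speed=0.15, orientation=None): straight line of the TCP; orientation=None keeps the orientation; speed is the mean speed in m/s.
- movej(angles): joint-space move.
- gripper_open() and close(): open the fingers fully, or close them until they stop; the grip force is fixed at half the most.
- hold(seconds).
- inverse_kinematics(position, orientation): joint angles nearest the present ones, or None.
- state(): the state.
- get_image(name): name is "side" or "top"; returns a dict with "frame" (384x512x3 uint8, blue, green, red), "depth" (384x512 float32, m along the optical axis (not along the pixel's ray), 0 where there is no reading), "camera_matrix" (3x3 intrinsics, pixels), "k1" (the pictures are not rectified: a ray, as slopes to the right and down, at radius r is drawn at 1 + k1 r^2 times it, then the intrinsics apply), "view" (4x4, takes a point from world to camera coordinates). Camera axes: x right, y up, looking along -z (the intrinsics and any distortion apply to the point x, -y, -z); pixel columns grow to the right and rows downward; lengths in m; the calibration is good to about 2 mm. A picture is of the moment at which its call begins.
A pose or a line that the arm cannot do raises IKError and nothing moves.
- job_done(): hands the job in, once; it reports no verdict.
The state is a dict: "time": time; "joint_pos": joint angles; "dq": joint speeds; "joint_torque": joint torques, N m; "ee_pos": TCP position; "ee_rot": TCP orientation; "ft_force": force on the tool from outside, world axes, zero at the start; "moment": the same for the moment, N m; "finger_gap": finger opening in m.
Only numpy, scipy, OpenCV 4.12 (cv2) and the standard library are available. Lean on these libraries where they do the work, as an engineer would, in place of code of your own. Each camera call takes 0.05 s, during which the arm holds its last target.

## Working session

There is one attempt and no reset: what is moved stays moved. The work goes in short steps, each a Python script; the robot and the scene stay as the last script left them, time stands still between calls to the robot, and variables do not carry over. Pictures are saved under pics/ and viewed, and the job is handed in when it is done.

```bash
ls -la; mkdir -p pics
python3 - <<'E'
from bench import *
import cv2,numpy as np
print(state())
for n in("side","top"):
    d=get_image(n); cv2.imwrite(f"pics/{n}0.png",d["frame"]); print(n,d["camera_matrix"],d["k1"],np.round(d["view"],4).tolist(), (d["depth"]>0).mean())
E
```

```text
total 12
drwxr-xr-x  3 agent agent 4096 Dec  7 01:12 .
drwxr-xr-x 23 root  root  4096 Dec  7 01:12 ..
drwxr-xr-x  2 agent agent 4096 Dec  7 01:12 pics
{'time': 0.0, 'joint_pos': array([ 1.15631356e+00,  9.18506649e-02,  1.23190131e+00, -4.14524678e-05,
        1.81977008e+00, -5.66876711e-02]), 'dq': array([ 6.77951867e-05, -1.69856789e-04, -1.86146454e-04, -2.77176792e-04,
       -1.51684198e-03, -1.05077879e-03]), 'joint_torque': array([-3.40447095e-04, -4.46435344e+01, -4.06461632e+01,  6.97796862e-02,
        2.90278823e-02, -1.24083244e-04]), 'ee_pos': array([0.21002059, 0.56174332, 0.22950305]), 'ee_rot': array([-2.05635401e-04,  1.77949747e-01,  9.84039103e-01, -9.42742113e-04]), 'ft_force': array([-0.05568673,  0.01486699,  0.93678197]), 'moment': array([ 0.0003393 , -0.01241509,  0.00290859]), 'finger_gap': 0.08781640133933097}
side [[428.83600439   0.         253.08906747]
 [  0.         428.83600439 192.47367234]
 [  0.           0.           1.        ]] -0.06468006283900238 [[-0.843, -0.5378, 0.0146, 0.4809], [0.4023, -0.6122, 0.6807, -0.3241], [-0.3571, 0.5797, 0.7324, -0.9068], [0.0, 0.0, 0.0, 1.0]] 0.9960988362630209
top [[390.20404204   0.         258.68885991]
 [  0.         390.20404204 192.4428008 ]
 [  0.           0.           1.        ]] -0.0006714290508402415 [[0.0049, -1.0, -0.0042, 0.0053], [0.9988, 0.0047, 0.0493, -0.5643], [-0.0492, -0.0044, 0.9988, -1.132], [0.0, 0.0, 0.0, 1.0]] 0.9959157307942709
```

View pics/side0.png

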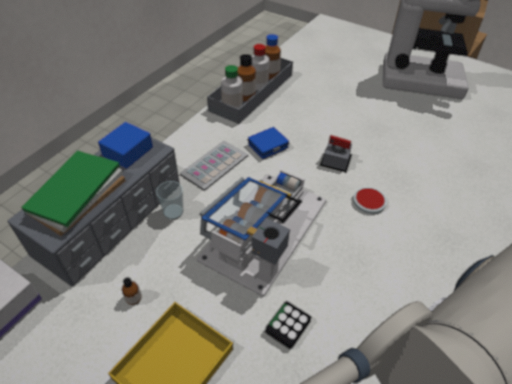

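View pics/top0.png

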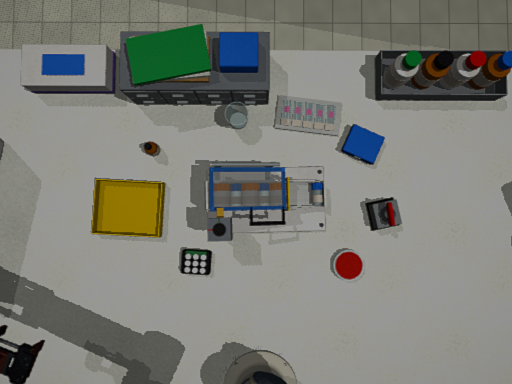

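```bash
cat > h.py <<'E'
from bench import *
import cv2,numpy as np
from scipy.spatial.transform import Rotation as R
def ray(d,uv):
    K=np.array(d["camera_matrix"]);k=d["k1"];V=np.array(d["view"])
    uv=np.atleast_2d(np.float64(uv)).reshape(-1,1,2)
    p=cv2.undistortPoints(uv,K,np.array([k,0,0,0,0.]))[:,0]
    dc=np.c_[p[:,0],-p[:,1],-np.ones(len(p))]
    Rw=V[:3,:3].T; o=-Rw@V[:3,3]
    return o,dc@V[:3,:3]   # direction per unit optical depth
def onz(d,uv,z):
    o,r=ray(d,uv); t=(z-o[2])/r[:,2]; return o+r*t[:,None]
def dep(d,uv):
    uv=np.atleast_2d(uv); o,r=ray(d,uv)
    z=np.array([d["depth"][int(round(v)),int(round(u))] for u,v in uv]); return o+r*z[:,None]
def cloud(d):
    h,w=d["depth"].shape; u,v=np.meshgrid(np.arange(w),np.arange(h))
    o,r=ray(d,np.c_[u.ravel(),v.ravel()]); return (o+r*d["depth"].reshape(-1,1)).reshape(h,w,3)
def proj(d,P):
    V=np.array(d["view"]);c=np.atleast_2d(P)@V[:3,:3].T+V[:3,3]
    p=np.c_[c[:,0]/-c[:,2],-c[:,1]/-c[:,2]]; f=1+d["k1"]*(p**2).sum(1,keepdims=True)
    K=np.array(d["camera_matrix"]); q=p*f
    return np.c_[q[:,0]*K[0,0]+K[0,2],q[:,1]*K[1,1]+K[1,2]]
def crop(d,name,x0,y0,x1,y1,s):
    cv2.imwrite("pics/"+name,cv2.resize(d["frame"][y0:y1,x0:x1],None,fx=s,fy=s,interpolation=cv2.INTER_CUBIC))
def mask(d,lo,hi):
    return cv2.inRange(cv2.cvtColor(d["frame"],cv2.COLOR_BGR2HSV),np.array(lo),np.array(hi))
E
python3 - <<'E'
from h import *
d=get_image("top"); s=get_image("side")
import pickle; pickle.dump((d,s),open("im0.pkl","wb"))
crop(d,"topcrop0.png",190,140,400,290,3.8); crop(s,"sidecrop0.png",180,120,400,310,3.5)
E
```

```text
(no output)
```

View pics/topcrop0.png

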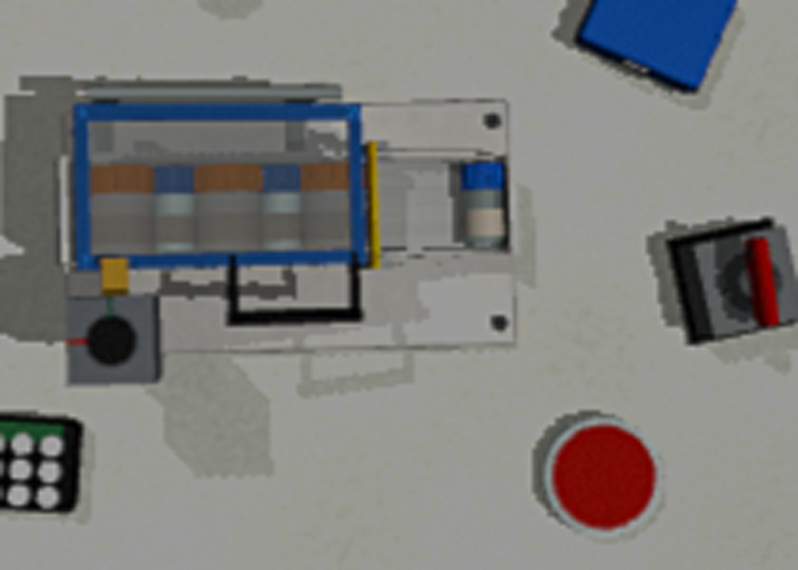

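View pics/sidecrop0.png

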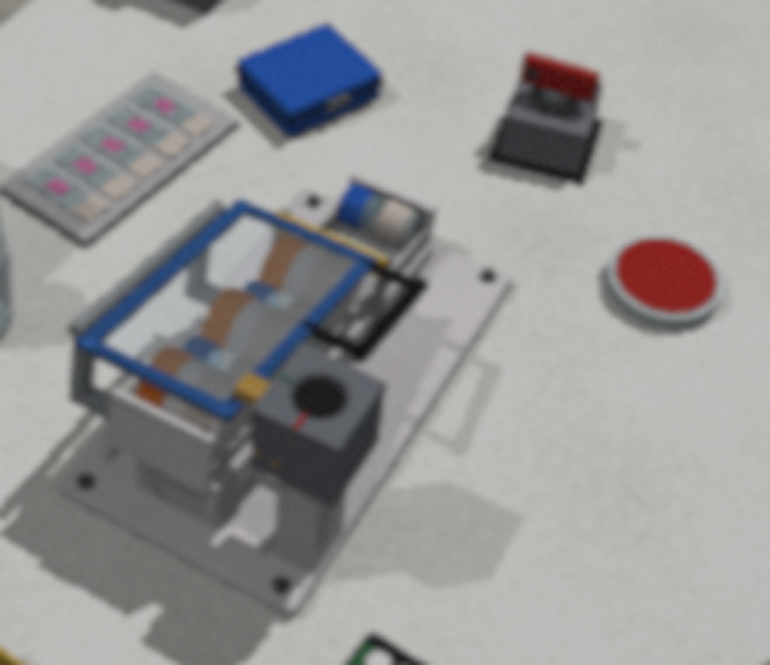

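Run:
```python
from h import *
import pickle; d,s=pickle.load(open("im0.pkl","rb"))
np.set_printoptions(precision=4,suppress=True)
C=cloud(d);Cs=cloud(s)
def T(u,v): return (190+u/3.8,140+v/3.8)
def S(u,v): return (180+u/3.5,120+v/3.5)
for n,p in dict(lockC=(110,340),lk1=(75,305),lk2=(150,305),lk3=(75,375),lk4=(150,375),standTop=(715,270),standTop2=(735,320),bow=(763,280),bowlo=(770,318),bowhi=(757,245),bar=(295,317),barl=(235,318),barr=(355,313),cvL=(83,180),cvR=(355,185),cvhinge=(215,108),cvfront=(200,262),gaugeyellow=(374,205),plateCorner=(512,102),plateCorner2=(513,343),screwR=(491,120),screwR2=(500,322),vial3=(484,200),base=(440,310),floorchute=(420,200),tray=(0,0)).items():
    print(n,dep(d,T(*p))[0] if n!='tray' else '')
print('side')
for n,p in dict(lockC=(322,397),lkrim=(290,365),lkrim2=(345,375),bow=(560,75),standtop=(585,108),bar=(395,325),vial=(395,215)).items():
    print(n,dep(s,S(*p))[0])
# lock disc centroid
m=mask(d,(0,0,0),(180,255,40))[215:245,205:235]
n,l,st,ce=cv2.connectedComponentsWithStats(m); print(st,ce+[205,215])
```

```text
lockC [0.4625 0.107  0.1723]
lk1 [0.4857 0.1298 0.1771]
lk2 [0.4859 0.0804 0.1755]
lk3 [0.4397 0.1292 0.1778]
lk4 [0.4397 0.08   0.1749]
standTop [ 0.5112 -0.3317  0.0477]
standTop2 [ 0.474  -0.3465  0.047 ]
bow [ 0.5041 -0.3535  0.0894]
bowlo [ 0.4769 -0.3584  0.0889]
bowhi [ 0.5293 -0.3506  0.0862]
bar [ 0.4769 -0.0166  0.1226]
barl [0.4762 0.0251 0.1292]
barr [ 0.4796 -0.0589  0.1135]
cvL [0.5702 0.1291 0.1478]
cvR [ 0.57   -0.059   0.1088]
cvhinge [0.6221 0.0399 0.129 ]
cvfront [0.5148 0.0494 0.133 ]
gaugeyellow [ 0.5562 -0.073   0.1022]
plateCorner [ 0.6425 -0.1887 -0.0022]
plateCorner2 [ 0.454  -0.1881  0.0024]
screwR [ 0.6261 -0.1691  0.0185]
screwR2 [ 0.4707 -0.1758  0.017 ]
vial3 [ 0.5623 -0.1578  0.058 ]
base [ 0.4795 -0.1303  0.013 ]
floorchute [ 0.5631 -0.1125  0.0363]
tray 
side
lockC [0.4624 0.1009 0.1687]
lkrim [0.4882 0.0958 0.176 ]
lkrim2 [0.4567 0.0846 0.1763]
bow [ 0.5001 -0.3538  0.0787]
standtop [ 0.4759 -0.3634  0.0473]
bar [ 0.5057 -0.0932  0.0144]
vial [ 0.5441 -0.1552  0.0584]
[[  0   0  30  30 771]
 [  8   8  13  13 129]] [[219.6135 229.546 ]
 [218.8217 229.2248]]
```

Run:
```python
from h import *
import pickle; d,s=pickle.load(open("im0.pkl","rb"))
np.set_printoptions(precision=4,suppress=True)
C=cloud(d);Cs=cloud(s)
# lock housing height
for nm,c in(("top",C),("side",Cs)):
    m=(abs(c[...,0]-.4625)<.026)&(abs(c[...,1]-.105)<.025)&(c[...,2]>.16)
    print(nm,m.sum(),np.median(c[m],0), np.percentile(c[m][:,2],[10,50,90]))
    m=(abs(c[...,0]-.4625)<.04)&(abs(c[...,1]-.105)<.045)&(abs(c[...,2]-.176)<.006)
    q=c[m][:,:2]; print(' minAreaRect',cv2.minAreaRect(np.float32(q*1000)))
print('lock top', onz(d,(218.82,229.22),.1763))
m=mask(s,(0,0,0),(180,255,35))[215:250,255:295]
n,l,st,ce=cv2.connectedComponentsWithStats(m); print(st,ce+[255,215])
for i in range(1,n):
    if st[i,4]>60: print('lock side',onz(s,ce[i]+[255,215],.1763))
# key red
for nm,im,c,win in(("top",d,C,(370,190,400,235)),("side",s,Cs,(320,130,360,150))):
    hsv=cv2.cvtColor(im["frame"],cv2.COLOR_BGR2HSV)
    m=(cv2.inRange(hsv,(0,120,60),(8,255,255))|cv2.inRange(hsv,(172,120,60),(180,255,255)))
    x0,y0,x1,y1=win; mm=np.zeros_like(m); mm[y0:y1,x0:x1]=m[y0:y1,x0:x1]
    v,u=np.nonzero(mm); P=c[mm>0]; print(nm,len(u),np.c_[u,v].mean(0), P.min(0),P.max(0))
    t=P[:,2]>.083 if nm=="top" else P[:,2]>.07
    print(' rect z.088',cv2.minAreaRect(np.float32(onz(im,np.c_[u,v],.088)[:,:2]*1000)), cv2.minAreaRect(np.float32(P[t][:,:2]*1000)))
    # stand top
    ms=(abs(c[...,0]-.50)<.06)&(abs(c[...,1]+.35)<.06)&(abs(c[...,2]-.0475)<.005)
    print(' stand',ms.sum(),cv2.minAreaRect(np.float32(c[ms][:,:2]*1000)))
crop(d,"stand_top.png",355,185,405,240,10); crop(s,"stand_side.png",310,120,360,180,10); crop(d,"grip_top.png",0,310,70,384,8)
```

```text
top 406 [0.4614 0.1044 0.1758] [0.1719 0.1758 0.1784]
 minAreaRect ((462.9442443847656, 107.86872100830078), (57.531002044677734, 58.35069274902344), 0.7319560647010803)
side 490 [0.4628 0.1041 0.1747] [0.1712 0.1747 0.1769]
 minAreaRect ((462.2621154785156, 104.37281799316406), (59.62534713745117, 61.56974792480469), 1.208447813987732)
lock top [[0.4633 0.1069 0.1763]]
[[   0    0   40   35 1277]
 [  15    0   19    7   34]
 [  10   14   13    9   89]] [[274.6085 232.314 ]
 [280.2353 217.5882]
 [270.7528 233.    ]]
lock side [[0.4624 0.1066 0.1763]]
top 98 [391.1837 213.7347] [ 0.4732 -0.3761  0.0465] [ 0.5361 -0.3466  0.0932]
 rect z.088 ((504.3885498046875, -355.195556640625), (63.572296142578125, 11.620694160461426), 7.489543914794922) ((504.3714904785156, -355.9036560058594), (63.50468826293945, 12.090107917785645), 10.321284294128418)
 stand 396 ((503.8225402832031, -355.8212585449219), (70.12730407714844, 71.92559814453125), 12.435965538024902)
side 138 [340.2246 141.8913] [ 0.4726 -0.3607  0.0607] [ 0.5287 -0.3455  0.0901]
 rect z.088 ((497.8672180175781, -340.0031433105469), (58.42766571044922, 33.993831634521484), 7.374081611633301) ((500.69854736328125, -353.9410400390625), (56.36573791503906, 10.184932708740234), 8.710456848144531)
 stand 224 ((503.3651123046875, -355.0083312988281), (70.12932586669922, 72.3564224243164), 12.48220157623291)
```

View pics/stand_top.png

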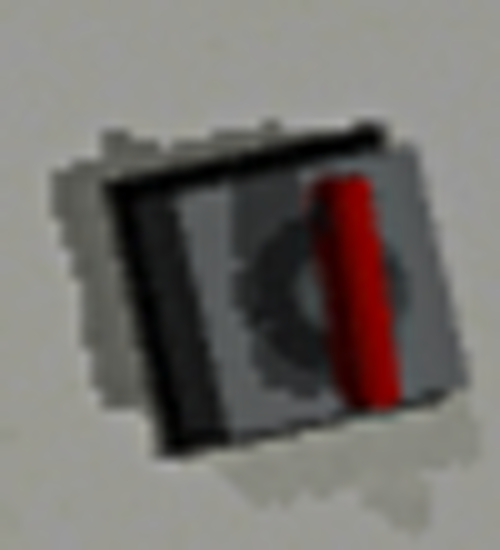

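View pics/stand_side.png

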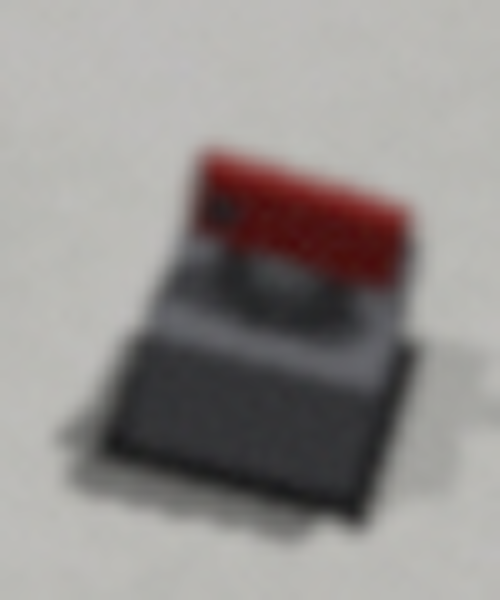

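View pics/grip_top.png

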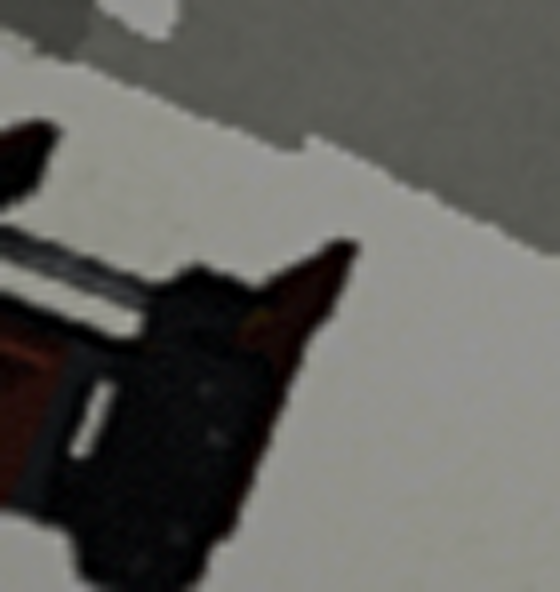

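Run:
```python
from h import *
import pickle; d,s=pickle.load(open("im0.pkl","rb"))
np.set_printoptions(precision=4,suppress=True)
C=cloud(d)
def T(u,v): return (190+u/3.8,140+v/3.8)
def S(u,v): return (180+u/3.5,120+v/3.5)
q=onz(d,[T(491.5,120.5),T(499.5,322.5)],.010); e=q[0]-q[1]; print('screws top',q,np.arctan2(e[1],e[0]))
q=onz(s,[S(313,202),S(488,276),S(281,585),S(86,482)],.010);e=q[0]-q[1]; print('screws side',q,np.arctan2(e[1],e[0])); e=q[2]-q[1]; print(np.arctan2(-e[0],e[1]));e=q[3]-q[2];print(np.arctan2(e[1],e[0]))
# bar: dark pixels right of lock
m=mask(d,(0,0,0),(180,255,45)); mm=np.zeros_like(m); mm[219:228,250:286]=m[219:228,250:286]
v,u=np.nonzero(mm); P=C[mm>0]; P=P[(P[:,2]>.1)]; 
a=np.polyfit(P[:,1],P[:,0],1); b=np.polyfit(P[:,1],P[:,2],1); print('bar',len(P),P.min(0),P.max(0),P.mean(0),a,b)
# blue edges of cover
m=mask(d,(105,150,60),(125,255,255)); mm=np.zeros_like(m); mm[160:215,205:290]=m[160:215,205:290]
P=C[mm>0]; A=np.c_[P[:,:2],np.ones(len(P))]; co,*_=np.linalg.lstsq(A,P[:,2],rcond=None); r=P[:,2]-A@co
print('cover plane',co,r.std()); k=abs(r)<.004; P=P[k]; print(P.min(0),P.max(0), cv2.minAreaRect(np.float32(P[:,:2]*1000)))
# base chute floor between gauge and vial
for p in [(400,180),(420,180),(440,180),(400,230),(420,230),(440,230)]: print(dep(d,T(*p))[0])
# yellow gauge
m=mask(d,(22,100,60),(35,255,255)); mm=np.zeros_like(m); mm[174:215,284:294]=m[174:215,284:294]; P=C[mm>0]; print('gauge',len(P),P.min(0),P.max(0),np.median(P,0))
# tray
m=mask(d,(20,120,60),(35,255,255)); mm=np.zeros_like(m); mm[170:250,80:175]=m[170:250,80:175]; P=C[mm>0]; print('tray',len(P),P.min(0),P.max(0),cv2.minAreaRect(np.float32(P[:,:2]*1000)))
P=P[abs(P[:,2]-.036)<.006];print(cv2.minAreaRect(np.float32(P[:,:2]*1000)))
```

```text
screws top [[ 0.6266 -0.1708  0.01  ]
 [ 0.4701 -0.1765  0.01  ]] 0.03668687486847671
screws side [[ 0.627  -0.1751  0.01  ]
 [ 0.4704 -0.1806  0.01  ]
 [ 0.4614  0.1405  0.01  ]
 [ 0.6173  0.1453  0.01  ]] 0.034954756638861065
0.028025012090135647
0.031134010627878968
bar 115 [ 0.475  -0.0606  0.1097] [0.4885 0.03   0.1341] [ 0.4791 -0.0151  0.1204] [-0.0252  0.4787] [0.2119 0.1236]
cover plane [-0.102   0.1994  0.1831] 0.05398702072258343
[ 0.5192 -0.0632  0.1054] [0.628  0.1343 0.1535] ((573.179443359375, 35.61235046386719), (106.3414535522461, 197.23255920410156), 1.7031816244125366)
[ 0.578  -0.0971  0.0398]
[ 0.578  -0.112   0.0414]
[ 0.5785 -0.1279  0.0342]
[ 0.5402 -0.0969  0.0417]
[ 0.5404 -0.1123  0.0383]
[ 0.5405 -0.1278  0.0352]
gauge 80 [ 0.5127 -0.0787  0.0447] [ 0.6024 -0.0691  0.1062] [ 0.5558 -0.0719  0.0982]
tray 3896 [ 0.4338  0.0029 -0.004 ] [0.6006 0.489  1.1584] ((511.939697265625, 244.53260803222656), (483.0434265136719, 162.05406188964844), 87.03642272949219)
((518.0028076171875, 387.6533203125), (196.29513549804688, 159.62191772460938), 87.21470642089844)
```

```bash
cat >> h.py <<'E'
np.set_printoptions(precision=4,suppress=True)
def qd(phi,tilt=0.0):
    c,s=np.cos(phi),np.sin(phi)
    M=np.array([[c,s,0],[s,-c,0],[0,0,-1.]])
    M=R.from_rotvec([0,tilt,0]).as_matrix()@M   # tilt about world y
    q=R.from_matrix(M).as_quat(); return [q[3],q[0],q[1],q[2]]
def L(p,phi=None,v=.15,tilt=0.0): move_l(list(map(float,p)),speed=v,orientation=None if phi is None else qd(phi,tilt))
def J(p,phi,tilt=0.0): move_to(list(map(float,p)),qd(phi,tilt))
def st(msg=""):
    s=state(); print(msg,"t%.1f"%s["time"],"ee",s["ee_pos"],"F",s["ft_force"],"M",s["moment"],"gap%.4f"%s["finger_gap"],"q6 %.2f"%s["joint_pos"][5]); return s
STAND=np.array([.5036,-.3554]); LOCK=np.array([.4628,.1067,.176]); YAW=.031
E
python3 - <<'E'
from h import *
s=state(); p=s["ee_pos"].copy(); p[2]=.30; L(p,v=.3)
J([.5038,-.355,.25],.15); st()
L([.5038,-.355,.12],v=.2); L([.5038,-.355,.068],v=.1); s=st()
close(); st("closed")
E
```

```text
t4.0 ee [ 0.5043 -0.3543  0.2501] F [-0.3074  0.4373 -0.556 ] M [ 0.0036  0.1292 -0.0146] gap0.0877 q6 0.75
 t5.4 ee [ 0.504  -0.3551  0.0685] F [-0.456  -0.5752  0.0162] M [-0.0065  0.1763  0.0426] gap0.0875 q6 0.75
closed t6.6 ee [ 0.504  -0.3551  0.0684] F [0.593  0.6615 2.4048] M [-0.0342  0.1339 -0.0189] gap0.0120 q6 0.75
```

Run:
```python
from h import *
s=state(); M=R.from_quat(np.roll(s["ee_rot"],-1)).as_matrix(); print(M, s["joint_pos"])
L([.5038,-.355,.26],v=.15); st("lifted")
d=get_image("top"); crop(d,"t1.png",340,130,440,260,5); sd=get_image("side"); crop(sd,"s1.png",280,50,400,180,5)
```

```text
[[ 0.9888  0.1494  0.0006]
 [ 0.1494 -0.9888 -0.0004]
 [ 0.0005  0.0005 -1.    ]] [-0.6691  0.1626  1.4409  0.      1.5373  0.7517]
lifted t8.0 ee [ 0.5036 -0.3548  0.2587] F [ 0.0202  0.1264 -1.6576] M [0.0371 0.1866 0.0627] gap0.0119 q6 0.75
```

View pics/s1.png

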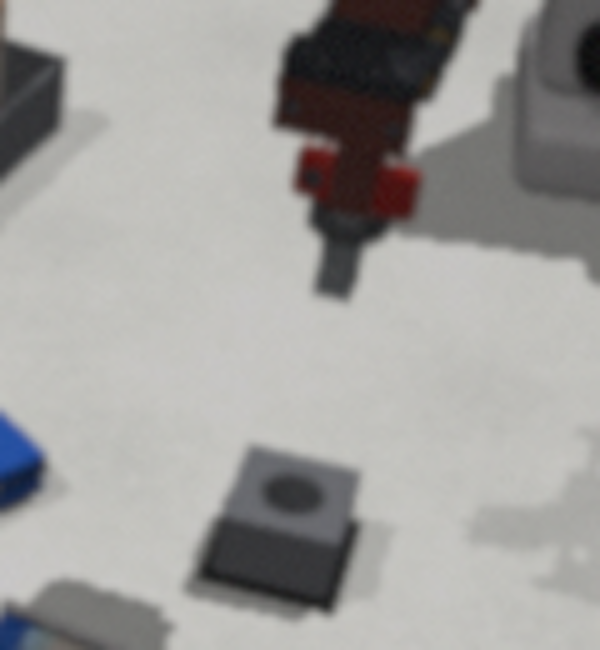

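Run:
```python
from h import *
s=get_image("side"); m=mask(s,(0,0,0),(180,255,75))[140:158,325:352]; 
print('hole',onz(s,(338.6,148.8),.048))
J([LOCK[0],LOCK[1],.31],np.pi/2+YAW); st()
L([LOCK[0],LOCK[1],.262],v=.1); st()
d=get_image("top"); crop(d,"t2.png",190,180,290,270,6); sd=get_image("side"); crop(sd,"s2.png",220,150,330,280,5)
```

```text
hole [[ 0.5006 -0.3569  0.048 ]]
 t9.8 ee [0.4631 0.106  0.3097] F [ 1.0808  1.335  -1.8053] M [0.0138 0.076  0.0118] gap0.0118 q6 0.12
 t10.5 ee [0.4629 0.1065 0.2624] F [-0.0671  0.3874 -1.3836] M [-0.0198  0.0424  0.0108] gap0.0115 q6 0.12
```

View pics/s2.png

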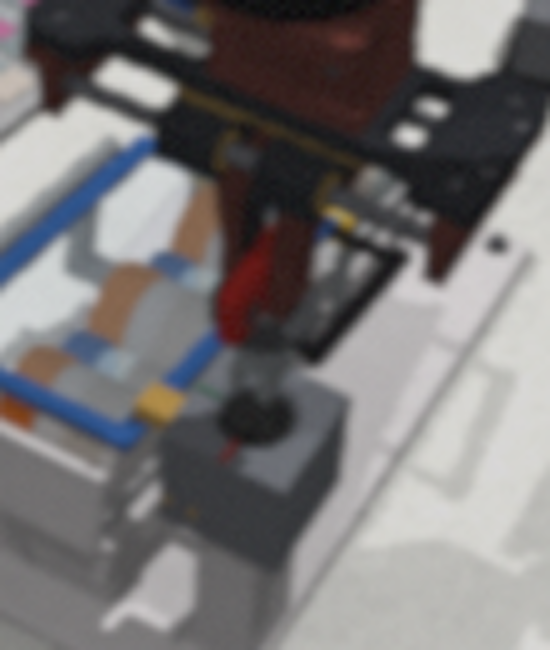

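Run:
```python
from h import *
x,y=LOCK[:2]
L([x,y,.240],v=.05); s=st(); f0=s["ft_force"].copy()
z=.240
while z>.205:
    z-=.001 if z<.2255 else .003
    L([x,y,z],v=.03); hold(.1); s=state(); f=s["ft_force"]-f0
    print("%.4f"%z,s["ee_pos"][2].round(4),f.round(2))
    if f[2]>4 or np.hypot(f[0],f[1])>8: break
```

```text
t11.2 ee [0.4627 0.1067 0.2398] F [ 0.4825  0.6756 -1.7058] M [-0.1008  0.0289  0.0298] gap0.0117 q6 0.12
0.2370 0.2371 [-0.23 -1.07  0.06]
0.2340 0.234 [-0.6  -0.73  0.02]
0.2310 0.231 [-0.72  0.24 -0.63]
0.2280 0.2279 [-1.45 -0.21 -0.32]
0.2250 0.225 [-0.62 -1.3   0.09]
0.2240 0.224 [-0.71 -0.86  0.25]
0.2230 0.223 [-0.4  -0.77  0.3 ]
0.2220 0.222 [-1.28  0.12 -0.66]
0.2210 0.221 [-1.18 -1.15  0.48]
0.2200 0.22 [-0.59 -0.96 -0.93]
0.2190 0.219 [-0.01 -0.54 -0.81]
0.2180 0.218 [-0.2  -0.19  0.71]
0.2170 0.217 [-0.17 -0.87 -0.1 ]
0.2160 0.216 [-1.1  -0.97  0.55]
0.2150 0.215 [-0.39 -1.21 -0.76]
0.2140 0.214 [-0.9  -0.85  0.27]
0.2130 0.213 [-0.64  0.12 -0.1 ]
0.2120 0.212 [-1.12 -0.66  0.48]
0.2110 0.211 [ 0.26 -0.7   0.31]
0.2100 0.21 [-0.49 -0.6   0.77]
0.2090 0.209 [-1.17 -0.29  0.23]
0.2080 0.2084 [-0.63 -0.96  3.46]
0.2070 0.2083 [-1.86 -1.75  7.11]
```

Run:
```python
from h import *
x,y=LOCK[:2]; z=.2085
L([x,y,z],v=.03); hold(.2); s=st(); m0=s["moment"][2]; f0=s["ft_force"].copy()
phi=np.pi/2+YAW
while phi>.12:
    phi-=.08 if phi>.55 else .03
    L([x,y,z],phi,v=.02); hold(.12); s=state(); f=s["ft_force"]-f0
    M=R.from_quat(np.roll(s["ee_rot"],-1)).as_matrix()
    print("phi %.3f act %.3f t%.1f"%(phi,np.arctan2(M[1,0],M[0,0]),s["time"]),(s["moment"][2]-m0).round(3),f.round(2),s["ee_pos"].round(4))
    if abs(s["moment"][2]-m0)>.35 or np.linalg.norm(f)>20: break
```

```text
t19.7 ee [0.4628 0.1067 0.2084] F [-0.6631 -0.0823 -0.3654] M [-0.07    0.1179  0.0095] gap0.0121 q6 0.12
phi 1.522 act 1.524 t20.0 0.024 [ 3.07  1.4  -0.79] [0.463  0.1068 0.2084]
phi 1.442 act 1.444 t20.4 0.162 [ 4.75  2.29 -2.15] [0.4632 0.1069 0.2084]
phi 1.362 act 1.364 t20.8 0.066 [ 5.88  1.47 -1.95] [0.4633 0.1069 0.2084]
phi 1.282 act 1.284 t21.1 0.03 [ 5.19  2.2  -1.86] [0.4633 0.1069 0.2084]
phi 1.202 act 1.204 t21.5 0.081 [ 6.65  2.05 -2.18] [0.4634 0.1068 0.2084]
phi 1.122 act 1.124 t21.9 0.079 [ 7.18  2.66 -3.62] [0.4634 0.1068 0.2084]
phi 1.042 act 1.044 t22.2 0.131 [ 6.9   0.61 -2.59] [0.4635 0.1068 0.2084]
phi 0.962 act 0.964 t22.6 0.039 [ 6.17  0.94 -2.56] [0.4635 0.1067 0.2085]
phi 0.882 act 0.884 t23.0 0.13 [ 7.08  1.52 -3.06] [0.4636 0.1066 0.2085]
phi 0.802 act 0.804 t23.3 0.067 [ 7.24  1.46 -3.19] [0.4636 0.1066 0.2085]
phi 0.722 act 0.724 t23.7 0.14 [ 6.74  0.41 -3.15] [0.4636 0.1066 0.2085]
phi 0.642 act 0.643 t24.1 0.037 [ 6.52 -0.37 -2.7 ] [0.4636 0.1064 0.2085]
phi 0.562 act 0.563 t24.4 0.066 [ 6.72 -0.45 -1.96] [0.4635 0.1063 0.2085]
phi 0.482 act 0.483 t2
[... 325 characters left out ...]
94] [0.4636 0.1063 0.2085]
phi 0.332 act 0.333 t26.6 0.054 [ 7.    0.17 -3.24] [0.4636 0.1062 0.2085]
phi 0.302 act 0.303 t27.0 0.049 [ 6.76  0.09 -2.54] [0.4636 0.1062 0.2085]
phi 0.272 act 0.273 t27.4 0.146 [ 6.54 -0.2  -1.78] [0.4636 0.1062 0.2085]
phi 0.242 act 0.243 t27.7 0.078 [ 7.8  -0.56 -2.21] [0.4636 0.1062 0.2085]
phi 0.212 act 0.213 t28.1 0.149 [ 7.11  0.75 -2.85] [0.4636 0.1062 0.2085]
phi 0.182 act 0.183 t28.5 0.126 [ 5.99 -0.23 -4.3 ] [0.4636 0.1062 0.2085]
phi 0.152 act 0.153 t28.8 0.079 [ 7.57 -0.73 -1.6 ] [0.4636 0.1062 0.2085]
phi 0.122 act 0.123 t29.2 0.228 [ 6.58 -0.99 -1.55] [0.4636 0.1062 0.2085]
phi 0.092 act 0.094 t29.6 0.39 [ 6.94  0.37 -2.52] [0.4636 0.1062 0.2085]
```

Run:
```python
from h import *
x,y=LOCK[:2]
L([x,y,.2085],.13,v=.02); hold(.2); st()
gripper_open(); st("open"); L([x,y,.33],v=.25); J([.42,-.03,.33],np.pi/2+YAW);st()
d=get_image("top"); crop(d,"t3.png",190,160,290,250,6); sd=get_image("side"); crop(sd,"s3.png",190,160,330,280,5)
```

```text
t30.0 ee [0.4633 0.1061 0.2085] F [ 5.7536 -1.5488 -2.074 ] M [-0.2505 -1.0971  0.1821] gap0.0117 q6 1.59
open t31.3 ee [0.4628 0.1067 0.2085] F [ 0.2099 -0.1204 -0.4858] M [-0.0258  0.1957  0.0527] gap0.0876 q6 1.60
 t33.5 ee [ 0.4199 -0.0298  0.3293] F [ 0.1182  0.0893 -0.2104] M [-0.0275  0.0641 -0.0087] gap0.0878 q6 -0.18
```

View pics/s3.png

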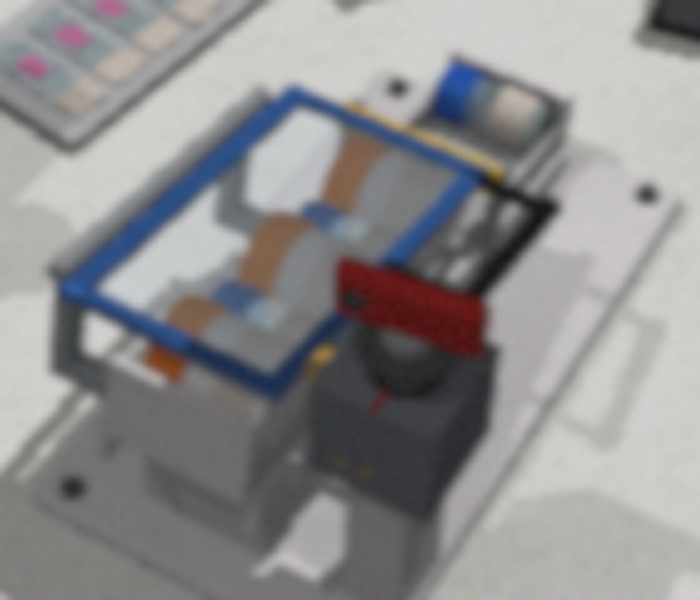

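View pics/t3.png

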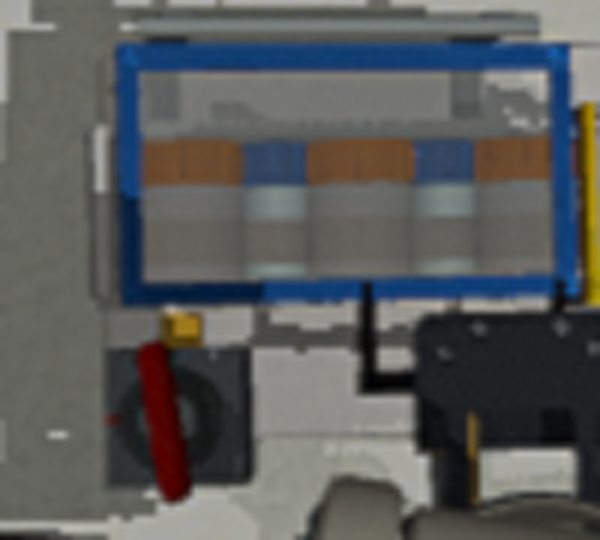

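```bash
cat >> h.py <<'E'
xf=np.array([np.cos(YAW),np.sin(YAW),0]); yh=np.array([-np.sin(YAW),np.cos(YAW),0])
bb=np.cos(.21)*yh+np.array([0,0,np.sin(.21)]); nn=np.cross(xf,bb)
BAR=np.array([.4788,-.0155,.1165]); HINGE=BAR+.156*xf
def covpose(th,al,back=.003,off=(0,0)):
    p=HINGE+.156*(-np.cos(th)*xf+np.sin(th)*nn); a=np.sin(al)*xf-np.cos(al)*nn
    M=np.c_[bb,np.cross(a,bb),a]; q=R.from_matrix(M).as_quat()
    return p+back*a, [float(v) for v in (q[3],q[0],q[1],q[2])], a
E
python3 - <<'E'
from h import *
p,q,a=covpose(0,.785)
print(p,a,inverse_kinematics(list(p-.12*a),q),inverse_kinematics(list(p),q))
for th in np.arange(0,2.03,.2):
    al=.785-(.785-.2)*th/2
    p,q,a=covpose(th,al); k=inverse_kinematics(list(p),q); print(round(th,2),p,None if k is None else np.round(k,2))
p,q,a=covpose(2.0,.2); print(inverse_kinematics(list(p-.1*a),q))
E
```

```text
[ 0.4809 -0.015   0.1144] [ 0.7019  0.1693 -0.6918] None None
0.0 [ 0.4809 -0.015   0.1144] None
0.2 [ 0.4841 -0.0213  0.1446] None
0.4 [ 0.4933 -0.0272  0.1736] [-0.42 -0.81  2.17  0.46  1.25 -0.4 ]
0.6 [ 0.5083 -0.0324  0.2002] [-0.4  -0.69  2.04  0.42  1.31 -0.37]
0.8 [ 0.5284 -0.0368  0.2234] [-0.38 -0.57  1.9   0.39  1.37 -0.34]
1.0 [ 0.5527 -0.04    0.2423] [-0.35 -0.44  1.76  0.36  1.42 -0.31]
1.2 [ 0.5804 -0.0421  0.256 ] [-0.32 -0.31  1.63  0.33  1.48 -0.28]
1.4 [ 0.6103 -0.0429  0.2641] [-0.3  -0.18  1.49  0.31  1.53 -0.25]
1.6 [ 0.6412 -0.0424  0.2662] [-0.27 -0.04  1.35  0.29  1.59 -0.23]
1.8 [ 0.6719 -0.0406  0.2622] [-0.25  0.09  1.21  0.27  1.64 -0.2 ]
2.0 [ 0.7011 -0.0376  0.2524] [-0.22  0.22  1.08  0.25  1.7  -0.18]
[-0.2626  0.2268  0.8949  0.2683  1.8734 -0.1731]
```

Run:
```python
from h import *
for al in (.3,.35,.4,.45,.5,.55,.6):
    p,q,a=covpose(0,al,0.0); print(al,[None if k is None else np.round(k,2) for k in (inverse_kinematics(list(p),q),inverse_kinematics(list(p-.05*a),q),inverse_kinematics(list(p-.1*a),q))])
```

```text
0.3 [array([-0.31, -0.49,  1.98,  0.29,  1.44, -0.32]), array([-0.35, -0.54,  1.93,  0.3 ,  1.54, -0.33]), array([-0.39, -0.56,  1.86,  0.31,  1.64, -0.34])]
0.35 [array([-0.32, -0.54,  2.02,  0.31,  1.4 , -0.33]), array([-0.37, -0.59,  1.97,  0.32,  1.51, -0.34]), array([-0.41, -0.63,  1.91,  0.33,  1.61, -0.35])]
0.4 [array([-0.33, -0.59,  2.07,  0.33,  1.36, -0.34]), array([-0.38, -0.65,  2.02,  0.34,  1.47, -0.35]), array([-0.43, -0.69,  1.97,  0.35,  1.58, -0.37])]
0.45 [array([-0.35, -0.65,  2.11,  0.35,  1.33, -0.35]), array([-0.4 , -0.71,  2.07,  0.36,  1.44, -0.37]), array([-0.46, -0.76,  2.02,  0.38,  1.56, -0.38])]
0.5 [array([-0.36, -0.7 ,  2.16,  0.37,  1.29, -0.37]), array([-0.42, -0.77,  2.12,  0.39,  1.42, -0.38]), array([-0.48, -0.82,  2.07,  0.41,  1.53, -0.4 ])]
0.55 [array([-0.37, -0.75,  2.2 ,  0.4 ,  1.26, -0.38]), array([-0.44, -0.84,  2.17,  0.41,  1.39, -0.4 ]), None]
0.6 [array([-0.39, -0.81,  2.25,  0.42,  1.23, -0.4 ]), None, None]
```

Run:
```python
from h import *
p,q,a=covpose(0,.5,.002)
move_to(list(p-.1*a),q); st(); move_l(list(p-.03*a),speed=.15); st(); move_l(list(p),speed=.05); hold(.1); st()
d=get_image("side"); crop(d,"s4.png",220,150,330,280,5); d=get_image("top"); crop(d,"t4.png",190,160,310,260,6)
```

```text
t34.2 ee [ 0.4323 -0.0351  0.2019] F [-0.1233  0.2974  0.2616] M [-0.1517  0.2379 -0.0281] gap0.0879 q6 -0.40
 t34.9 ee [ 0.4661 -0.0206  0.1421] F [-0.2422 -0.4046  0.8209] M [-0.175   0.2857 -0.0635] gap0.0880 q6 -0.37
 t35.7 ee [ 0.4799 -0.0152  0.1152] F [-0.0496 -0.0223  0.4888] M [-0.1704  0.279   0.0074] gap0.0882 q6 -0.37
```

View pics/s4.png

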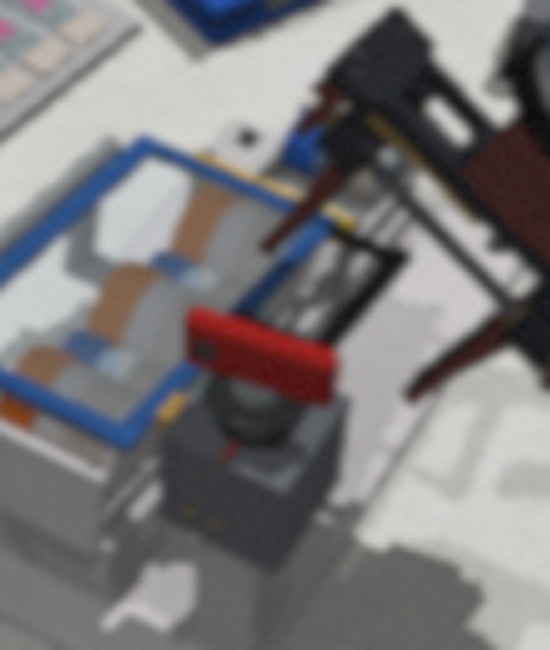

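Run:
```python
from h import *
s0=st(); close(); s=st("closed")
if .009<s["finger_gap"]<.014:
    for th in np.arange(.1,.41,.1):
        p,q,a=covpose(th,.5-.3*th/2,.002); move_l([float(v) for v in p],speed=.1,orientation=q); st("th%.1f"%th)
d=get_image("side"); crop(d,"s5.png",220,130,330,280,5)
```

```text
t35.8 ee [ 0.4799 -0.0152  0.1152] F [ 0.2558 -0.3943 -0.1519] M [-0.1774  0.3106  0.0015] gap0.0874 q6 -0.37
closed t37.0 ee [ 0.479  -0.015   0.1142] F [-4.2221 -0.3901  1.4404] M [-0.1236  0.9951  0.1484] gap0.0100 q6 -0.37
th0.1 t37.3 ee [ 0.4794 -0.0182  0.1293] F [-6.5719 -0.071  -0.6983] M [-0.139   1.323   0.2767] gap0.0103 q6 -0.36
th0.2 t37.6 ee [ 0.4814 -0.0214  0.1443] F [-9.7029  0.432   0.0229] M [-0.1417  1.9389  0.3539] gap0.0100 q6 -0.36
th0.3 t37.9 ee [ 0.4848 -0.0244  0.1593] F [-15.7701  -1.382    3.6374] M [-0.1298  2.6447  0.4771] gap0.0103 q6 -0.35
th0.4 t38.2 ee [ 0.4899 -0.0274  0.1741] F [-21.1939  -0.4393   5.7985] M [-0.1213  3.1034  0.6295] gap0.0097 q6 -0.34
```

View pics/s5.png

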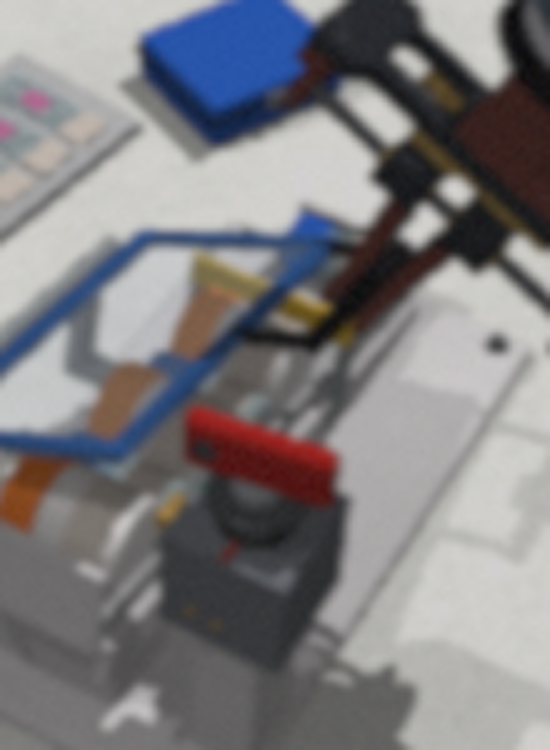

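```bash
cat > opn.py <<'E'
from h import *
import sys
def arc(ths,ro,al0=.5,k=.3,v=.1,back=.002):
    for th in ths:
        er=-np.cos(th)*xf+np.sin(th)*nn; et=np.sin(th)*xf+np.cos(th)*nn
        p,q,a=covpose(th,al0-k*th/2,back); move_l([float(x) for x in p+ro*er],speed=v,orientation=q)
        s=state(); F=s["ft_force"]; fr=F@er; ro+=np.clip(fr/12000,-.003,.003)
        print("th%.2f t%.1f ro%.4f"%(th,s["time"],ro),"Fr %.1f Ft %.1f"%(fr,F@et),s["ee_pos"],"gap%.4f"%s["finger_gap"])
        if np.linalg.norm(F)>40: print("STOP");break
    return ro
E
python3 - <<'E'
from opn import *
ro=arc([.4,.4,.5,.6,.7,.8],0.0)
E
```

```text
th0.40 t38.5 ro0.0017 Fr 20.6 Ft -1.7 [ 0.4897 -0.0274  0.1735] gap0.0102
th0.40 t38.8 ro0.0024 Fr 8.2 Ft -2.1 [ 0.4899 -0.0276  0.1747] gap0.0105
th0.50 t39.1 ro0.0031 Fr 8.2 Ft -1.5 [ 0.4968 -0.0306  0.1898] gap0.0103
th0.60 t39.4 ro0.0038 Fr 8.6 Ft -1.9 [ 0.5048 -0.0332  0.2034] gap0.0104
th0.70 t39.7 ro0.0043 Fr 5.6 Ft -1.0 [ 0.5141 -0.0356  0.2158] gap0.0101
th0.80 t40.0 ro0.0047 Fr 5.0 Ft -1.2 [ 0.5246 -0.0378  0.2273] gap0.0100
```

Run:
```python
from opn import *
ro=arc(np.arange(.9,1.86,.1),0.0047)
ro=arc([1.9,1.95,2.0],ro)
d=get_image("side"); crop(d,"s6.png",190,80,350,280,3.8)
```

```text
th0.90 t40.3 ro0.0051 Fr 5.2 Ft -0.7 [ 0.5363 -0.0397  0.2377] gap0.0101
th1.00 t40.6 ro0.0055 Fr 4.1 Ft -1.3 [ 0.5491 -0.0413  0.247 ] gap0.0101
th1.10 t40.9 ro0.0056 Fr 1.9 Ft -0.7 [ 0.563  -0.0426  0.2551] gap0.0099
th1.20 t41.2 ro0.0057 Fr 0.8 Ft -1.2 [ 0.5775 -0.0435  0.2615] gap0.0102
th1.30 t41.5 ro0.0057 Fr 0.6 Ft -1.5 [ 0.5929 -0.0441  0.2667] gap0.0099
th1.40 t41.8 ro0.0059 Fr 1.5 Ft -1.5 [ 0.6087 -0.0444  0.2706] gap0.0102
th1.50 t42.1 ro0.0059 Fr 0.7 Ft -1.4 [ 0.6247 -0.0444  0.2726] gap0.0101
th1.60 t42.5 ro0.0060 Fr 0.5 Ft -0.5 [ 0.6409 -0.0439  0.273 ] gap0.0103
th1.70 t42.8 ro0.0061 Fr 1.2 Ft -0.4 [ 0.6568 -0.043   0.2716] gap0.0102
th1.80 t43.1 ro0.0061 Fr 0.2 Ft -0.4 [ 0.6726 -0.0419  0.2687] gap0.0103
th1.90 t43.4 ro0.0061 Fr -0.5 Ft -0.4 [ 0.6881 -0.0405  0.2643] gap0.0103
th1.95 t43.6 ro0.0057 Fr -3.9 Ft -0.2 [ 0.6955 -0.0396  0.2614] gap0.0100
th2.00 t43.9 ro0.0053 Fr -4.8 Ft -24.9 [ 0.6984 -0.0392  0.2595] gap0.0103
```

View pics/s6.png

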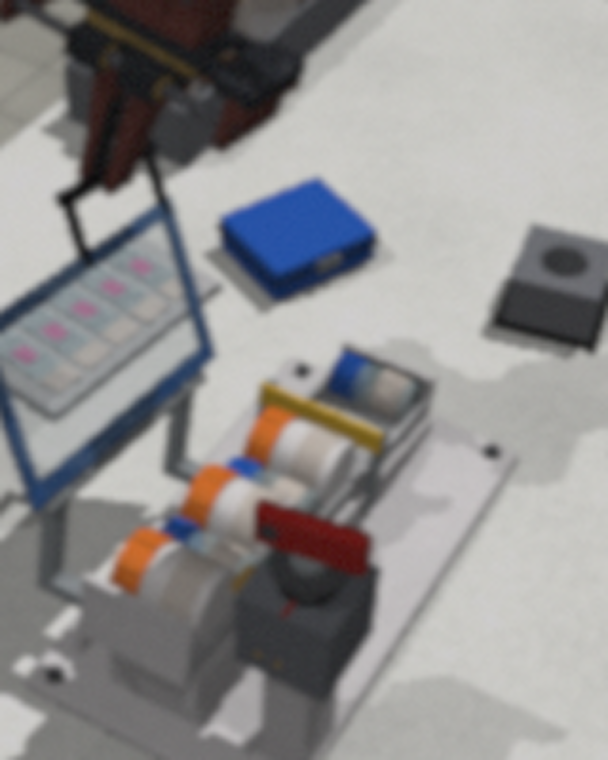

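Run:
```python
from h import *
p,q,a=covpose(2.0,.2)
gripper_open(); s=st("open"); e=s["ee_pos"]
L(e-.10*a,v=.2); J([.40,-.10,.36],np.pi/2+YAW); st()
d=get_image("top"); s=get_image("side")
import pickle; pickle.dump((d,s),open("im1.pkl","wb"))
crop(d,"t7.png",190,130,330,250,5.5); crop(s,"s7.png",190,140,330,290,3.8)
P=np.array([[0.4968,-.0306,.1898],[.5141,-.0356,.2158],[.5363,-.0397,.2377],[.563,-.0426,.2551],[.5929,-.0441,.2667],[.6247,-.0444,.2726],[.6568,-.043,.2716],[.6881,-.0405,.2643]])
u=P@xf; w=P@nn; A=np.c_[2*u,2*w,np.ones(len(u))]; c,*_=np.linalg.lstsq(A,u*u+w*w,rcond=None); r=np.sqrt(c[2]+c[0]**2+c[1]**2); print('circle',c[:2],r,'guess',HINGE@xf,HINGE@nn)
```

```text
open t45.2 ee [ 0.7033 -0.0388  0.2584] F [ 0.6008 -0.2817 -0.2351] M [-0.1549  0.1252  0.0247] gap0.0877 q6 -0.18
 t46.9 ee [ 0.4006 -0.0999  0.3592] F [-0.3001  0.1985  0.9587] M [-0.0399  0.0883 -0.0205] gap0.0876 q6 -0.36
circle [0.6347 0.1238] 0.15636957705567586 guess 0.6340895319800393 0.12026381062907197
```

View pics/t7.png

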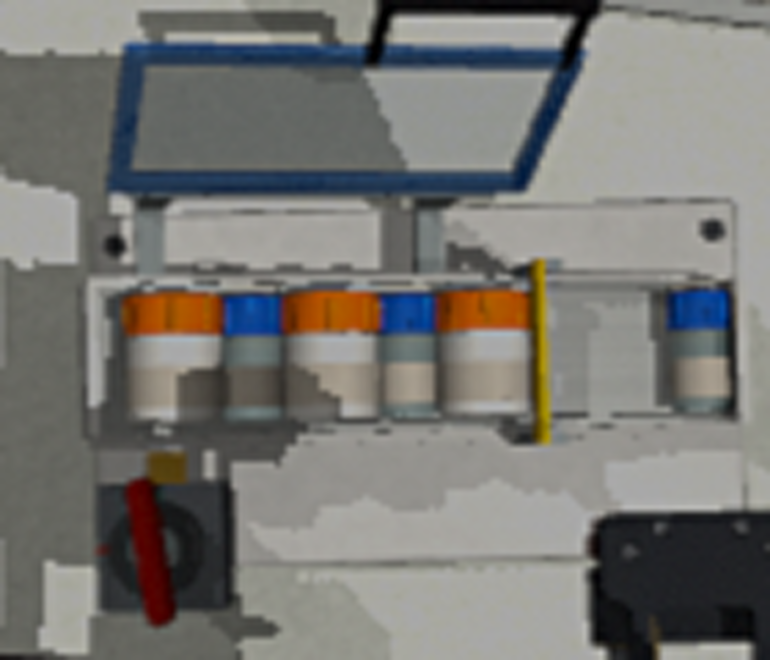

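View pics/s7.png

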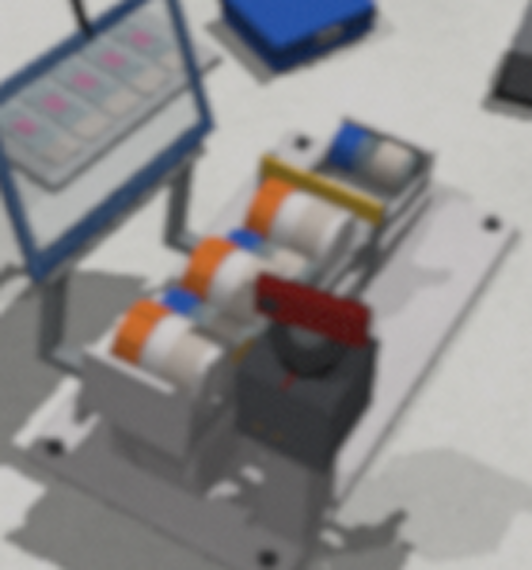

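Run:
```python
from h import *
import pickle; d,s=pickle.load(open("im1.pkl","rb"))
C=cloud(d)
def T(u,v): return (190+u/5.5,130+v/5.5)
for n,p in dict(cov1=(200,183),cov2=(450,182),cov3=(300,178),covtop=(330,52),post=(150,240),post2=(430,240)).items(): print(n,dep(d,T(*p))[0])
# jars : white/orange top region: points above floor line
F=lambda c:(c[...,2])
m=mask(d,(5,150,80),(20,255,255)); mm=np.zeros_like(m); mm[178:195,205:290]=m[178:195,205:290]
n,l,stt,ce=cv2.connectedComponentsWithStats(mm)
for i in range(1,n):
    if stt[i,4]<30: continue
    P=C[l==i]; x,y,w,h=stt[i][:4]
    print('jar cap px',stt[i],'zmax',np.percentile(P[:,2],95),P.min(0),P.max(0),'y mid of top',np.median(P[P[:,2]>np.percentile(P[:,2],70)],0))
# whole jar extents in x: columns through jar1 center
for uu in (245,300-300+ (190+485/5.5)-0,):
    pass
for uc in (190+172/5.5,190+332/5.5,190+485/5.5):
    col=C[178:210,int(round(uc))]; k=col[:,2]>.06; print('col',uc, np.c_[np.arange(178,210)[k],col[k]][[0,1,-2,-1]])
# gauge plate
m=mask(d,(22,100,60),(35,255,255)); mm=np.zeros_like(m); mm[174:215,284:294]=m[174:215,284:294]; P=C[mm>0]; P=P[P[:,2]>.085]; print('gauge',P.min(0),P.max(0),np.median(P,0))
```

```text
cov1 [0.6328 0.0916 0.1515]
cov2 [ 0.6368 -0.027   0.1273]
cov3 [0.6357 0.0446 0.1488]
covtop [0.6791 0.0283 0.239 ]
post [0.6123 0.1225 0.0834]
post2 [ 0.6159 -0.0189  0.0531]
jar cap px [212 183  18   8 127] zmax 0.13587764097207264 [0.5643 0.0868 0.1145] [0.5834 0.1327 0.1401] y mid of top [0.5747 0.1094 0.1339]
jar cap px [242 183  17   8 120] zmax 0.1197172947393328 [0.5658 0.0095 0.0949] [0.5853 0.0528 0.1223] y mid of top [0.5775 0.0321 0.1185]
jar cap px [270 183  17   7 118] zmax 0.10357670451702575 [ 0.5078 -0.0676  0.0842] [0.5869 0.0029 1.1584] y mid of top [ 0.5777 -0.0446  0.1022]
col 221.27272727272728 [[180.       0.5946   0.1119   0.0847]
 [181.       0.5918   0.1117   0.086 ]
 [208.       0.5173   0.1097   0.0989]
 [209.       0.5147   0.1112   0.0842]]
col 250.36363636363637 [[180.       0.5965   0.0323   0.0659]
 [181.       0.5936   0.0323   0.0672]
 [208.       0.5178   0.0314   0.083 ]
 [209.       0.5151   0.0317   0.0701]]
col 278.1818181818182 [[181.       0.5942  -0.0463   0.0647]
 [182.       0.5915  -0.0464   0.0633]
 [206.       0.5239  -0.0463   0.0693]
 [207.       0.5211  -0.0463   0.0696]]
gauge [ 0.5078 -0.075   0.0886] [0.6025 0.0029 1.1584] [ 0.5507 -0.0719  0.0987]
```

```bash
cat > jar.py <<'E'
from h import *
P=np.pi/2+YAW; T=-.1
def pick(jx,jy,tz):
    J([jx,jy,.22],P,T); L([jx,jy,tz+.04],v=.2); L([jx,jy,tz],v=.06); hold(.1); st("at")
    close(); s=st("closed"); return s
E
python3 - <<'E'
from jar import *
print([inverse_kinematics([.556,-.046,z],qd(P,T)) is not None for z in(.22,.0925)])
pick(.556,-.046,.0925)
d=get_image("side"); crop(d,"s8.png",190,100,350,270,3.5)
E
```

```text
[True, True]
at t49.4 ee [ 0.5563 -0.046   0.0931] F [0.1303 0.0693 0.994 ] M [-0.1251  0.1458  0.0042] gap0.0879 q6 -0.18
closed t49.9 ee [ 0.5563 -0.046   0.0928] F [ 1.0864 -0.5604  0.312 ] M [-0.0678 -0.073  -0.0162] gap0.0627 q6 -0.18
```

View pics/s8.png

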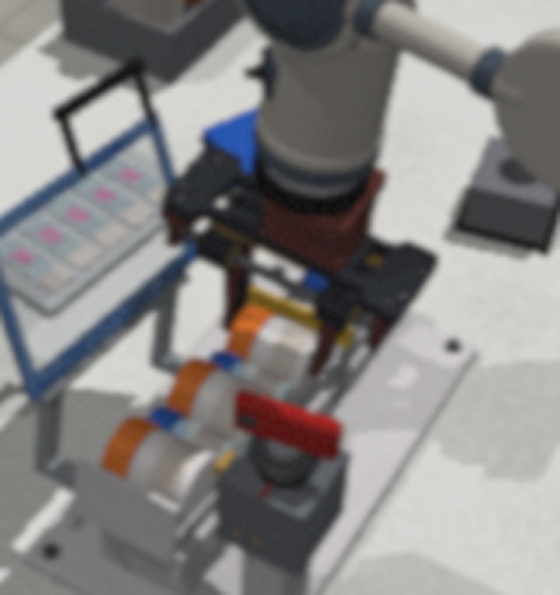

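```bash
cat >> jar.py <<'E'
def tray(save=None):
    d=get_image("top"); C=cloud(d)
    m=mask(d,(20,120,50),(35,255,255)); mm=np.zeros_like(m); mm[150:280,40:190]=m[150:280,40:190]
    Q=C[mm>0]; Q=Q[(abs(Q[:,2]-.036)<.006)]
    r=cv2.minAreaRect(np.float32(Q[:,:2]*1000)); (w,h)=r[1]; a=r[2]
    if w>h: a-=90          # long side = tray y
    a=(a+45)%180-45
    if save: crop(d,save,40,150,330,280,2.7)
    print("tray rect",r,"yaw",np.deg2rad(a)); return np.array(r[0])/1000,np.deg2rad(a),d
def lift():
    s=state(); p=s["ee_pos"]
    L(p+[0,.006,.0013],v=.04); st("up-slope"); L(p+[0,.007,.03],v=.08); L(p+[0,.007,.13],v=.15); st("lift")
    L([.545,-.03,.31],P,v=.25); return st("high")
def place(c,yaw,oy,dz=.0155):
    ty=np.array([-np.sin(yaw),np.cos(yaw)]); t=c+oy*ty; ph=np.pi/2+yaw
    L([t[0],t[1],.31],ph,v=.3); L([t[0],t[1],.10],v=.2); L([t[0],t[1],.028+dz+.006],v=.08); st("near")
    f0=state()["ft_force"][2]; z=.028+dz+.006
    while z>.028+dz-.006:
        z-=.0015; L([t[0],t[1],z],v=.03); hold(.05); f=state()["ft_force"][2]-f0
        if f>2.0: break
    print("placed z %.4f f %.2f"%(z,f)); gripper_open(); hold(.2); L([t[0],t[1],.12],v=.12); L([t[0],t[1],.31],v=.3); st("off")
E
python3 - <<'E'
from jar import *
s=lift(); 
c,y,d=tray("t9.png")
sd=get_image("side"); crop(sd,"s9.png",100,60,350,290,3)
E
```

```text
up-slope t50.3 ee [ 0.5562 -0.0395  0.0941] F [-0.5494  0.1725  0.5377] M [-0.0566  0.1698 -0.0415] gap0.0628 q6 -0.17
lift t51.6 ee [ 0.5558 -0.0389  0.2213] F [ 0.3057 -0.3804 -1.1955] M [-0.0024  0.2039  0.0201] gap0.0624 q6 -0.17
high t52.1 ee [ 0.5453 -0.03    0.3089] F [ 0.626  -0.0141 -1.3627] M [-0.0788  0.0941  0.0425] gap0.0627 q6 -0.15
tray rect ((489.4158935546875, 401.0914611816406), (196.81251525878906, 159.67843627929688), 87.2430191040039) yaw -0.048118394049715185
```

View pics/t9.png

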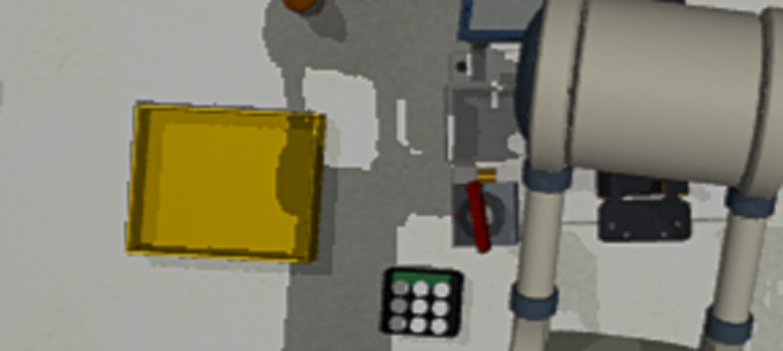

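View pics/s9.png

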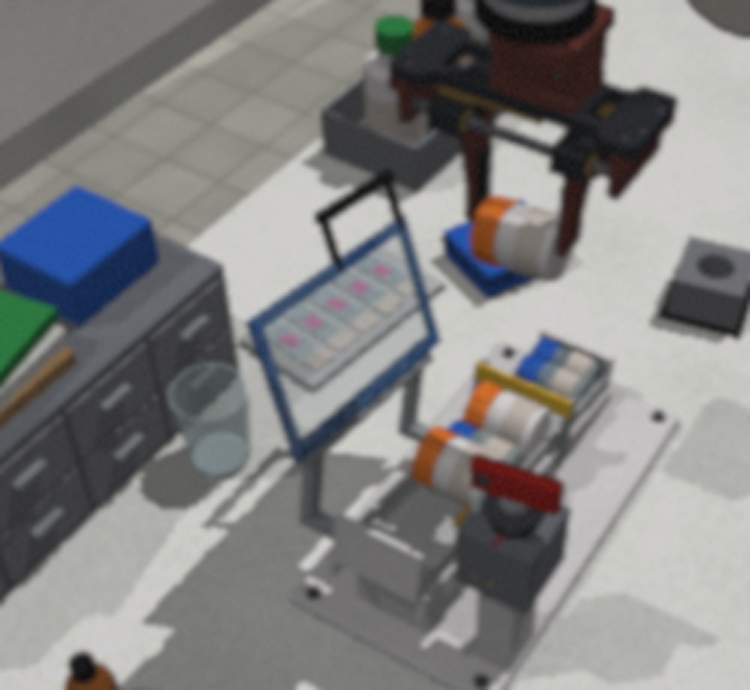

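Run:
```python
from jar import *
c,y,d=tray(); place(c,y,.057)
L([.46,.2,.33],P,v=.35)
c,y,d=tray("t10.png")
```

```text
tray rect ((489.29132080078125, 400.7259216308594), (196.4414520263672, 159.7955780029297), 87.14115142822266) yaw -0.049896320393452084
near t56.0 ee [0.4923 0.4578 0.0498] F [-0.2953  0.075  -0.9772] M [-0.0697  0.0226 -0.0077] gap0.0626 q6 0.75
placed z 0.0450 f 5.27
off t59.3 ee [0.4921 0.4576 0.3075] F [ 0.0863  0.4551 -0.6522] M [-0.11    0.09    0.0473] gap0.0876 q6 0.75
tray rect ((527.71044921875, 399.29583740234375), (194.57098388671875, 82.95339965820312), 87.72950744628906) yaw -0.03962757070427006
```

View pics/t10.png

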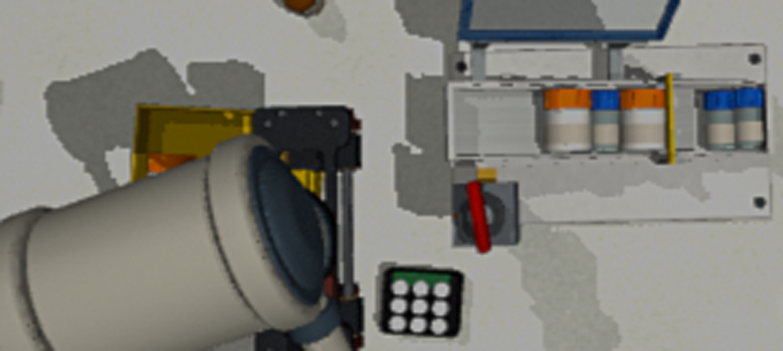

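Run:
```python
from jar import *
L([.545,.03,.33],P,v=.35)
s=pick(.556,-.046,.0925)
if .058<s["finger_gap"]<.066:
    lift(); c,y,d=tray("t11.png")
```

```text
at t63.0 ee [ 0.5563 -0.0461  0.0931] F [-0.2045  0.6571  0.2321] M [-0.071   0.1119 -0.0171] gap0.0875 q6 -0.18
closed t63.5 ee [ 0.5562 -0.046   0.0927] F [ 0.3533 -0.4715  0.5745] M [-0.0735  0.0326  0.0205] gap0.0628 q6 -0.18
up-slope t63.8 ee [ 0.5562 -0.0395  0.0941] F [-0.5308  0.0468  0.7715] M [0.0481 0.0758 0.0244] gap0.0627 q6 -0.17
lift t65.2 ee [ 0.5558 -0.0389  0.2213] F [-0.381   0.8033 -1.3675] M [-0.0341  0.1341  0.004 ] gap0.0626 q6 -0.17
high t65.7 ee [ 0.5453 -0.03    0.3087] F [ 0.4783 -0.3258 -1.3958] M [-0.0959  0.0845 -0.0279] gap0.0626 q6 -0.15
tray rect ((489.296630859375, 400.98541259765625), (197.79066467285156, 159.57852172851562), 87.13359832763672) yaw -0.05002814686741101
```

View pics/t11.png

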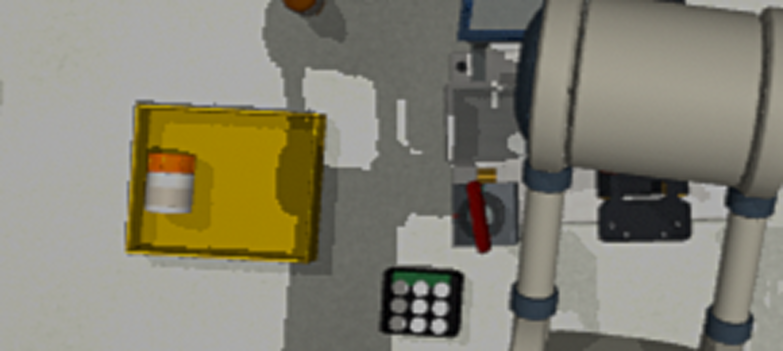

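Run:
```python
from jar import *
c,y,d=tray(); place(c,y,0.0)
L([.545,.03,.33],P,v=.35)
d=get_image("top"); crop(d,"t12.png",60,150,330,280,2.9)
s=pick(.556,-.046,.0925)
if .058<s["finger_gap"]<.066:
    lift(); c,y,d=tray("t13.png")
```

```text
tray rect ((489.36669921875, 400.94927978515625), (197.7136993408203, 159.70571899414062), 87.28871154785156) yaw -0.04732091046129096
near t69.3 ee [0.4895 0.4011 0.0498] F [-0.3039  0.4148 -0.2976] M [-0.052   0.093  -0.0298] gap0.0623 q6 0.68
placed z 0.0450 f 4.44
off t72.6 ee [0.4893 0.4009 0.3077] F [-0.4457  0.5127 -0.0289] M [-0.0821  0.0685 -0.0194] gap0.0877 q6 0.68
at t76.0 ee [ 0.5563 -0.0461  0.0931] F [ 0.1521 -1.168  -0.3645] M [-0.0956  0.1448 -0.0149] gap0.0877 q6 -0.18
closed t76.5 ee [ 0.5562 -0.046   0.0928] F [0.2247 0.3607 0.7578] M [-0.0238  0.0486  0.0554] gap0.0626 q6 -0.18
up-slope t76.8 ee [ 0.5562 -0.0395  0.0941] F [0.3545 0.5301 0.7884] M [0.0148 0.0681 0.0063] gap0.0633 q6 -0.17
lift t78.1 ee [ 0.5558 -0.0389  0.2214] F [ 0.4601 -0.5189 -1.3578] M [-0.0469  0.15    0.0157] gap0.0629 q6 -0.17
high t78.6 ee [ 0.5453 -0.03    0.3089] F [ 0.2148 -0.4144 -1.7303] M [-0.077   0.1173 -0.0143] gap0.0626 q6 -0.15
tray rect ((489.3807067871094, 401.11236572265625), (196.9727783203125, 159.58160400390625), 87.19014739990234) yaw -0.04904117936742764
```

View pics/t12.png

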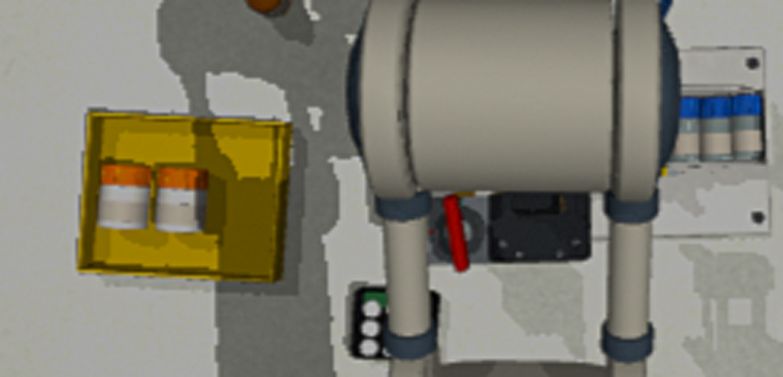

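View pics/t13.png

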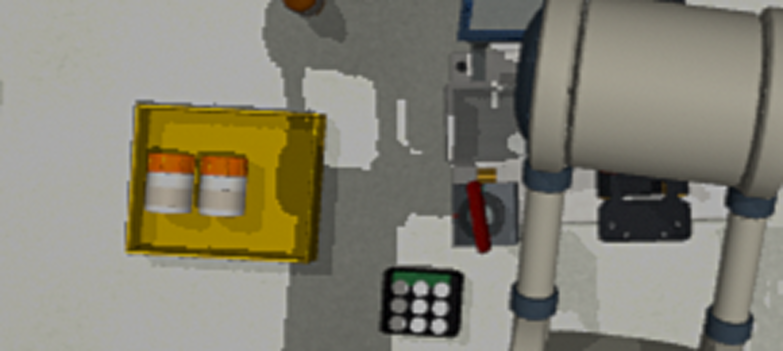

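Run:
```python
from jar import *
c,y,d=tray(); place(c,y,-.058)
L([.45,.05,.36],P,v=.35)
J([.42,-.25,.36],P); st()
c,y,d=tray("t14.png"); import pickle; pickle.dump((d,get_image("side")),open("im2.pkl","wb"))
sd=get_image("side"); crop(sd,"s14.png",60,60,350,384,2)
```

```text
tray rect ((489.1392517089844, 401.2933654785156), (197.4320526123047, 160.10519409179688), 87.14186096191406) yaw -0.04988393669438322
near t82.1 ee [0.4864 0.3435 0.0498] F [-0.2921 -0.3565 -0.429 ] M [-0.0776  0.047  -0.0001] gap0.0630 q6 0.61
placed z 0.0450 f 4.86
off t85.4 ee [0.4861 0.3433 0.3078] F [ 0.4142  0.1655 -1.0474] M [-0.0584  0.0308 -0.0228] gap0.0879 q6 0.61
 t87.5 ee [ 0.4206 -0.2489  0.36  ] F [ 0.9069 -0.4426  0.0192] M [-0.089   0.0191  0.0234] gap0.0875 q6 -0.64
tray rect ((489.3408508300781, 401.1591796875), (197.26461791992188, 159.62049865722656), 87.15570068359375) yaw -0.04964238798351303
```

View pics/t14.png

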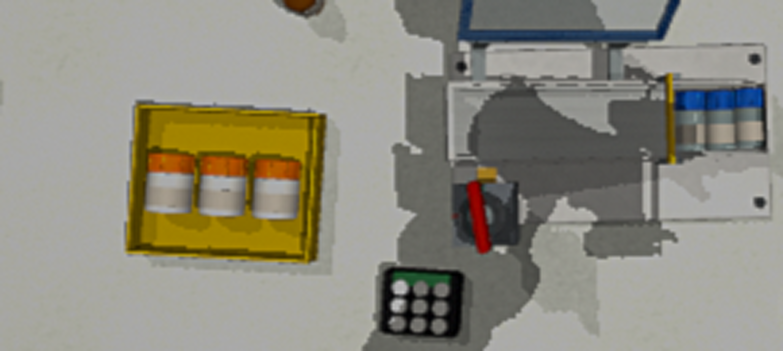

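View pics/s14.png

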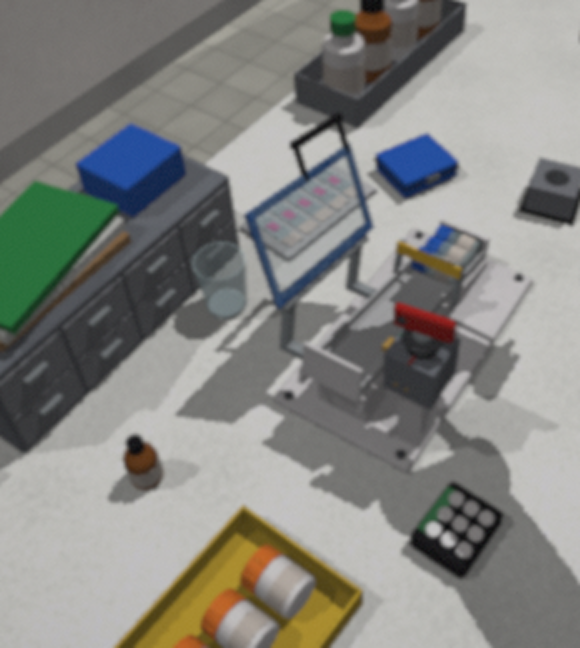

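Run:
```python
from h import *
c=np.array([.6347,.1238]); r=.1564
def pose(psi):
    al=np.interp(psi,[0,2],[.5,.2]); a=np.sin(al)*xf-np.cos(al)*nn
    q=R.from_matrix(np.c_[bb,np.cross(a,bb),a]).as_quat()
    v=np.interp(psi,[0,2],[v0,v1])
    return (c[0]-r*np.cos(psi))*xf+(c[1]+r*np.sin(psi))*nn+v*bb,[float(x) for x in (q[3],q[0],q[1],q[2])],a
pc=np.array([.479,-.015,.1142]); po=np.array([.6984,-.0392,.2595]); v0=pc@bb; v1=po@bb
ps=lambda p:np.arctan2(p@nn-c[1],c[0]-p@xf)
print(ps(pc),ps(po),np.hypot(po@nn-c[1],c[0]-po@xf),v0,v1)
_,q,a=pose(2.0); a=a
move_to([float(x) for x in po-.1*a],q); move_l([float(x) for x in po],speed=.12); st("at bar"); close(); s=st("closed")
if .008<s["finger_gap"]<.014:
    for psi in np.arange(ps(po)-.1,1.2,-.1):
        p,q,a=pose(psi); move_l([float(x) for x in p],speed=.1,orientation=q)
        er=-np.cos(psi)*xf+np.sin(psi)*nn; et=np.sin(psi)*xf+np.cos(psi)*nn; F=state()["ft_force"]; print("%.2f Fr %.1f Ft %.1f"%(psi,F@er,F@et), state()["ee_pos"])
        if np.linalg.norm(F)>35: break
```

```text
-0.03763397370877422 1.9816012564980416 0.15562750056939492 -0.005377749664193569 -0.005396416711549987
at bar t89.9 ee [ 0.6986 -0.0395  0.2609] F [ 0.4748 -0.0126 -0.1408] M [-0.1677  0.1364 -0.0046] gap0.0876 q6 -0.18
closed t91.1 ee [ 0.6979 -0.0392  0.2593] F [-3.9355 -0.2118  0.477 ] M [-0.1454  0.7555  0.127 ] gap0.0105 q6 -0.18
1.88 Fr -3.6 Ft 0.3 [ 0.6839 -0.0408  0.2649]
1.78 Fr -2.8 Ft 1.2 [ 0.6692 -0.0422  0.2693]
1.68 Fr -1.1 Ft 1.0 [ 0.6541 -0.0433  0.2723]
1.58 Fr 0.9 Ft 0.8 [ 0.6386 -0.044   0.2736]
1.48 Fr 3.5 Ft 1.0 [ 0.623  -0.0443  0.2732]
1.38 Fr 5.3 Ft 0.7 [ 0.6074 -0.0443  0.2713]
1.28 Fr 5.7 Ft 1.1 [ 0.5921 -0.044   0.2674]
```

Run:
```python
from h import *
c=np.array([.6347,.1238]); r=.1564; v0=v1=-.00538
def pose(psi):
    al=np.interp(psi,[0,2],[.5,.2]); a=np.sin(al)*xf-np.cos(al)*nn
    q=R.from_matrix(np.c_[bb,np.cross(a,bb),a]).as_quat()
    return (c[0]-r*np.cos(psi))*xf+(c[1]+r*np.sin(psi))*nn+v0*bb,[float(x) for x in (q[3],q[0],q[1],q[2])],a
ro=.0005
for psi in list(np.arange(1.18,.1,-.1))+[.12,.08,.04,.01,-.01,-.03,-.045,-.06]:
    er=-np.cos(psi)*xf+np.sin(psi)*nn; et=np.sin(psi)*xf+np.cos(psi)*nn
    p,q,a=pose(psi); move_l([float(x) for x in p+ro*er],speed=.1 if psi>.2 else .03,orientation=q)
    F=state()["ft_force"]; ro+=np.clip(F@er/12000,-.002,.002); print("%.2f ro%.4f Fr %.1f Ft %.1f"%(psi,ro,F@er,F@et), state()["ee_pos"])
    if np.linalg.norm(F)>35 or (psi<.1 and F@et>10): print("stop");break
sd=get_image("side"); crop(sd,"s15.png",190,130,350,290,4)
```

```text
1.18 ro0.0008 Fr 4.2 Ft 0.3 [ 0.5768 -0.0433  0.262 ]
1.08 ro0.0010 Fr 2.2 Ft 0.6 [ 0.5623 -0.0423  0.2552]
0.98 ro0.0011 Fr 0.3 Ft 0.8 [ 0.5486 -0.0411  0.2474]
0.88 ro0.0010 Fr -1.2 Ft -0.4 [ 0.5359 -0.0396  0.2382]
0.78 ro0.0008 Fr -1.8 Ft 0.4 [ 0.5244 -0.0378  0.2281]
0.68 ro0.0006 Fr -2.4 Ft 0.3 [ 0.514  -0.0357  0.2166]
0.58 ro0.0005 Fr -1.6 Ft -0.7 [ 0.5049 -0.0334  0.2044]
0.48 ro0.0003 Fr -1.9 Ft 0.3 [ 0.497  -0.0308  0.1912]
0.38 ro0.0004 Fr 1.1 Ft 0.6 [ 0.4902 -0.028   0.1769]
0.28 ro0.0006 Fr 2.2 Ft -0.8 [ 0.485  -0.0252  0.1627]
0.18 ro0.0006 Fr 0.6 Ft -0.2 [ 0.4813 -0.0221  0.1477]
0.12 ro0.0006 Fr -0.9 Ft 0.6 [ 0.4798 -0.0201  0.1383]
0.08 ro0.0005 Fr -0.7 Ft -1.2 [ 0.479  -0.0188  0.1318]
0.04 ro0.0005 Fr -0.1 Ft 0.7 [ 0.4785 -0.0175  0.1257]
0.01 ro0.0007 Fr 2.7 Ft 0.9 [ 0.4784 -0.0165  0.1212]
-0.01 ro0.0007 Fr -0.0 Ft 0.4 [ 0.4784 -0.0159  0.1183]
-0.03 ro0.0008 Fr 1.1 Ft -0.4 [ 0.4784 -0.0153  0.1152]
-0.04 ro0.0015 Fr 8.0 Ft 9.3 [ 0.4786 -0.0152  0.1149]
-0.06 ro0.0026 Fr 13.2 Ft 17.1 [ 0.4786 -0.0151  0.1147]
stop
```

View pics/s15.png

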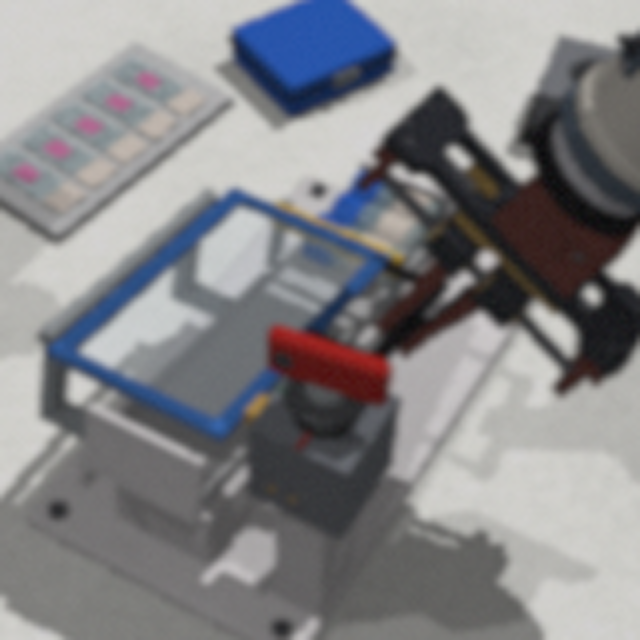

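Run:
```python
from h import *
a=np.sin(.5)*xf-np.cos(.5)*nn
gripper_open(); s=st("open"); L(s["ee_pos"]-.09*a,v=.12)
J([.4632,.1065,.33],.13)
d=get_image("top"); C=cloud(d); crop(d,"t16.png",190,150,330,250,5.5)
L([.4632,.1065,.25],v=.15); L([.4632,.1065,.2085],v=.06); s0=st("at key"); close(); hold(.2); st("closed")
```

```text
open t100.8 ee [ 0.4778 -0.0143  0.1107] F [ 0.203  -0.3841  0.0651] M [-0.139   0.3036  0.0059] gap0.0882 q6 -0.37
at key t105.0 ee [0.4633 0.1065 0.2088] F [ 0.1655  0.4895 -0.3168] M [-0.0052  0.1026 -0.0104] gap0.0875 q6 1.60
closed t106.3 ee [0.4632 0.1062 0.2085] F [ 0.762  -2.9119 -0.2981] M [-0.6002  0.0357  0.0994] gap0.0116 q6 1.60
```

View pics/t16.png

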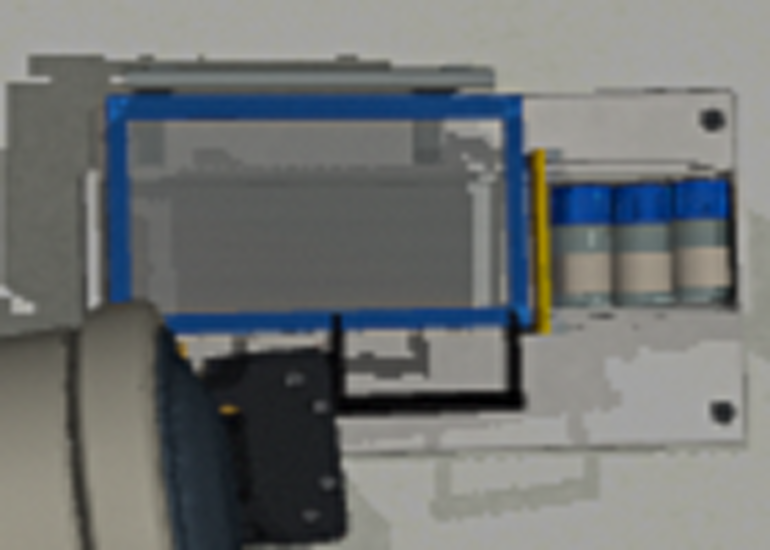

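Run:
```python
from h import *
x,y=.4630,.1066; z=.2085
s=state(); m0=.03; f0=s["ft_force"].copy()
phi=.13
while phi<1.80:
    phi=min(phi+.1,1.81)
    L([x,y,z],phi,v=.02); hold(.05); s=state(); f=s["ft_force"]-f0
    print("phi %.3f t%.1f"%(phi,s["time"]),(s["moment"][2]-m0).round(3),f.round(2),s["ee_pos"].round(4))
    if abs(s["moment"][2]-m0)>.45 or np.linalg.norm(f)>25: print("STOP");break
hold(.3)
L([x,y,z],phi-.17,v=.02); st("backed")
sd=get_image("side"); crop(sd,"s17.png",190,130,350,290,4)
```

```text
phi 0.230 t106.6 0.002 [ 0.26  2.7  -0.15] [0.463  0.1066 0.2085]
phi 0.330 t106.9 -0.073 [-0.17  3.26 -0.72] [0.4629 0.1068 0.2084]
phi 0.430 t107.2 -0.001 [-1.25  3.1  -0.26] [0.4629 0.1067 0.2085]
phi 0.530 t107.5 -0.049 [-1.36 -0.51  0.3 ] [0.463  0.1061 0.2085]
phi 0.630 t107.8 -0.132 [-0.89 -2.98 -0.  ] [0.463  0.1061 0.2085]
phi 0.730 t108.1 -0.092 [-0.18 -2.4  -0.34] [0.463  0.106  0.2085]
phi 0.830 t108.4 -0.086 [-1.2  -2.83  0.  ] [0.4631 0.106  0.2085]
phi 0.930 t108.7 -0.148 [ 0.26 -3.1   0.04] [0.4631 0.1059 0.2085]
phi 1.030 t109.0 -0.082 [-0.04 -3.46 -0.39] [0.4631 0.1059 0.2085]
phi 1.130 t109.3 -0.087 [-0.04 -2.92 -0.14] [0.4632 0.1059 0.2085]
phi 1.230 t109.6 -0.097 [ 0.27 -2.74 -0.82] [0.4632 0.1059 0.2085]
phi 1.330 t109.9 -0.077 [ 0.96 -3.82 -0.28] [0.4633 0.1059 0.2085]
phi 1.430 t110.2 -0.124 [ 0.37 -1.73 -0.33] [0.4633 0.1059 0.2085]
phi 1.530 t110.5 -0.143 [ 1.48 -2.44 -0.26] [0.4634 0.1061 0.2085]
phi 1.630 t110.8 -0.094 [ 1.25 -1.17 -0.56] [0.4634 0.1062 0.2085]
phi 1.730 t111.1 -0.092 [ 0.94 -0.04 -1.27] [0.4634 0.1064 0.2085]
phi 1.810 t111.4 -0.118 [ 2.29 -1.63 -1.93] [0.4634 0.1065 0.2085]
backed t112.1 ee [0.4627 0.1075 0.2084] F [-0.7449 -0.9364 -0.5362] M [-0.0047  0.1049 -0.0125] gap0.0114 q6 0.08
```

View pics/s17.png

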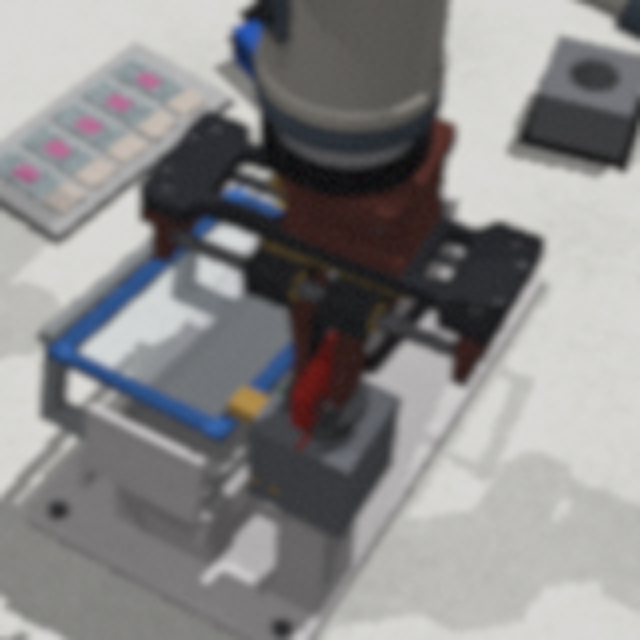

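Run:
```python
from h import *
s=state(); p=s["ee_pos"].copy()
for dz in (.004,.008,.012,.016,.024,.034):
    L([p[0],p[1],p[2]+dz],v=.05); print(dz,state()["ft_force"].round(2))
L([p[0],p[1],.32],v=.15); st("out")
d=get_image("top");crop(d,"t18.png",190,150,330,250,5.5)
J([.5038,-.355,.26],.15); L([.5038,-.355,.15],v=.15); st("over stand")
sd=get_image("side"); crop(sd,"s18.png",290,60,380,180,5); sd=get_image("side"); crop(sd,"s18b.png",190,130,350,290,4)
```

```text
0.004 [-0.02  0.1  -1.87]
0.008 [ 0.87  0.51 -2.03]
0.012 [-0.28  0.17 -2.47]
0.016 [-0.32 -0.17 -2.  ]
0.024 [ 0.65 -0.17 -1.77]
0.034 [ 0.   -1.11 -2.61]
out t114.4 ee [0.4627 0.1073 0.3191] F [ 0.4508  0.399  -2.7465] M [-0.1009  0.0271 -0.0019] gap0.0118 q6 0.09
over stand t117.1 ee [ 0.5043 -0.3552  0.1515] F [ 0.4431 -0.3346 -1.031 ] M [0.0241 0.1468 0.0083] gap0.0119 q6 0.75
```

View pics/s18.png

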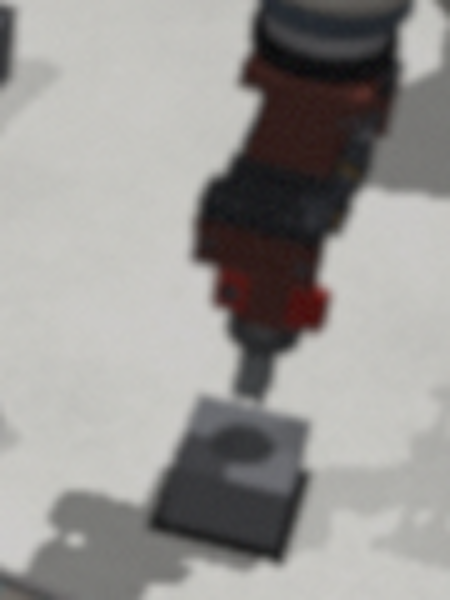

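View pics/s18b.png

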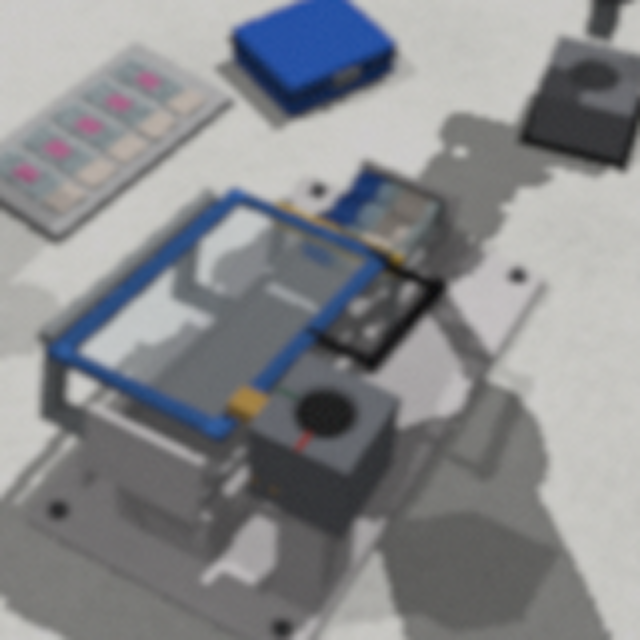

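Run:
```python
from h import *
x,y=.5036,-.3553
L([x,y,.118],v=.08); hold(.1); f0=state()["ft_force"].copy()
z=.118
while z>.067:
    z-=.003; L([x,y,z],v=.04); hold(.05); s=state(); f=s["ft_force"]-f0
    if f[2]>5 or np.hypot(f[0],f[1])>8: print("contact",z,f); break
st("end"); print("z",z,f)
```

```text
contact 0.06699999999999995 [-1.3037  1.4444  7.4929]
end t122.9 ee [ 0.504  -0.3556  0.0683] F [-0.9975  0.8403  6.3929] M [0.1528 0.4005 0.0038] gap0.0118 q6 0.75
z 0.06699999999999995 [-1.3037  1.4444  7.4929]
```

Collar is on the block at the expected height (0.068). Release, retreat and check everything.

Run:
```python
from h import *
L([.5036,-.3553,.0685],v=.02); gripper_open(); hold(.2); L([.5036,-.3553,.15],v=.08); L([.5036,-.3553,.28],v=.2); J([.36,-.30,.36],.15); hold(.5); st()
d=get_image("top"); s=get_image("side"); crop(d,"t20.png",60,110,410,300,2.2); crop(s,"s20.png",180,90,370,290,3)
C=cloud(d); hsv=cv2.cvtColor(d["frame"],cv2.COLOR_BGR2HSV)
m=(cv2.inRange(hsv,(0,120,60),(8,255,255))|cv2.inRange(hsv,(172,120,60),(180,255,255))); mm=np.zeros_like(m); mm[190:235,370:400]=m[190:235,370:400]
P=C[mm>0]; print('bow',len(P),np.percentile(P[:,2],90),cv2.minAreaRect(np.float32(P[P[:,2]>.07][:,:2]*1000)))
```

```text
t127.8 ee [ 0.3602 -0.3001  0.3597] F [0.9607 0.6792 0.6175] M [0.0095 0.1523 0.0155] gap0.0878 q6 0.65
bow 97 0.09031999182503796 ((503.3652038574219, -353.032958984375), (62.0014533996582, 12.531737327575684), 10.071876525878906)
```

View pics/t20.png

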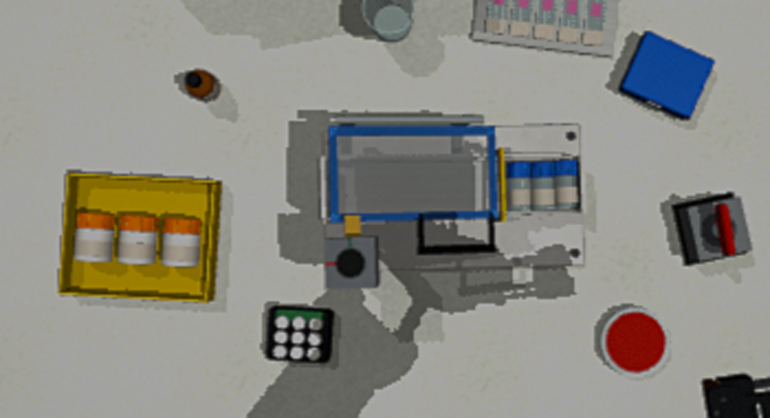

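View pics/s20.png

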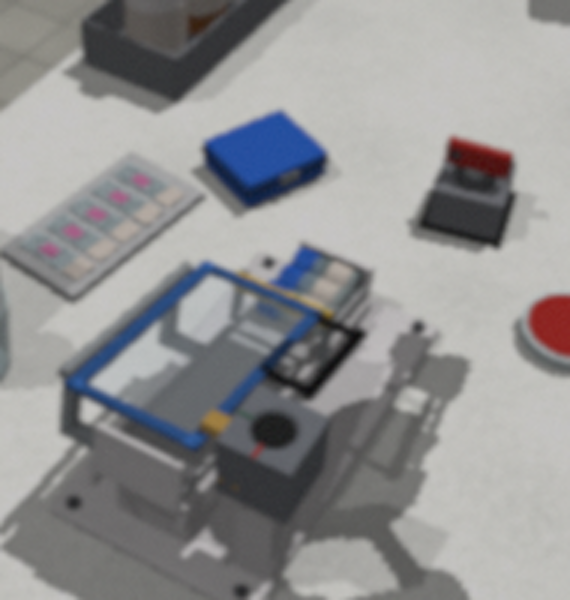

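Run:
```python
from h import *
import pickle; d0,s0=pickle.load(open("im0.pkl","rb")); d1,s1=pickle.load(open("im2.pkl","rb"))
for n,d in(("start",d0),("drawn",d1),("now",get_image("top"))):
    m=mask(d,(15,110,60),(30,255,255)); mm=np.zeros_like(m); mm[200:222,208:232]=m[200:222,208:232]; v,u=np.nonzero(mm); print(n,len(v),u.mean(),v.mean(),v.min(),v.max())
job_done(); st()
```

```text
start 68 219.7058823529412 212.47058823529412 208 217
drawn 40 220.0 214.375 212 217
now 69 219.7536231884058 212.53623188405797 208 217
the job is handed in; nothing more can be done
the job is handed in; nothing more can be done
```

I handed the job in after about 128 s, with every step done and my final checks agreeing. `job_done` gives no verdict, so the result below rests on those checks.

**What I did**
- **Key in:** I took the T-key from its stand and put it in the lock. It dropped fully home on the first light press, with the tip about 30 mm below the mouth. It never met the spindle's top, so I didn't need to rock it back and forth.
- **Bolt drawn:** I turned the key clockwise to the stop. Wrist torque reached about 0.4 N m and side force about 7 N.
- **Cover open:** I swung the cover open by its bar. The side force on the bar rose to 21 N early in the swing because my hinge estimate was about 4 mm off. Force feedback corrected it.
- **Jars out:** I set three orange-capped jars down in the tray, touching down at about 5 N each. The tray was knocked about 3 cm aside during the run, so I measured it again before each jar.
- **Vials:** The two blocked vials rolled down to join the one already at the foot.
- **Closing up:** I shut the cover, turned the key about 0.2 rad past the shut line to take up its play, then returned it to the stand.

**Last checks**
- **Bolt:** it is back over the cover's edge, in the same place in the top camera view as at the start (centre row 212.5, against 214.4 when drawn).
- **Cover and vials:** the cover is shut, and all three vials lie below the gauge.
- **Jars:** all three lie inside the tray.
- **Key:** it stands upright in its stand with its top at about 90 mm (88 mm expected). Its measured centre is about 2 mm from the stand's.
- **Bystanders:** none looked moved in the pictures. I didn't measure their positions.

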